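# Load the drying cabinet

### The job

First lift away the jar that stands in the swing of the drying cabinet's fold-down door and set it upright in the middle of the round wooden bat. Then pull the door all the way down, put the rectangular clay pot upright on the cabinet's floor, fully inside and with its long side running straight in, and only then swing the door back up until it is fully shut. Keep the jar and the pot upright, set them down rather than dropping them, do not let the door slam, and leave the other things on the table where they are.

Things in the scene. Friction and masses are not known exactly. Their poses are not given: they have to be found in the camera images.
- cab: Drying cabinet fixed to the table, 330 mm wide, 235 mm deep, 262 mm high: grey base, clear plastic sides, back and roof, aluminium front frame. Origin on the table under the middle of its front plane; x points straight into the cabinet (away from the robot), y left along the front, z up. The opaque door in its front faces the robot.
- cab_floor (a point): Middle of the front edge of the cabinet's flat inner floor, 82 mm above the table (axes as for cab). The mouth above it is 286 mm wide and 146 mm high, up to a lintel 34 mm high (lower edge 228 mm above the table; the clear roof's underside behind it is at 251 mm). The space is 227 mm deep to the back wall.
- door (a joint): Fold-down door of the cabinet, hinge along its lower edge, rad: 0 shut (upright), 1.25 fully down (stop, inner face 18 degrees above level); opens toward the robot. The hinge is stiff: the door stays where it is left, and takes 3 to 8 N at the handle. White panel 270 mm wide; may start slightly ajar.
- door_hinge (a point): Middle of the door's hinge line, in the cabinet's front plane, 65 mm above the table (turns with the door: z along the panel to its free edge, x the inward normal). The panel is 16 mm thick, its inner face in the plane of the hinge line, its free edge 175 mm from that line.
- door_handle (a point): Centre of the door's bar handle, a round steel bar 12 mm thick and 170 mm long parallel to the hinge line, 180 mm from the hinge line measured along the panel (5 mm past its free edge) and 52 mm out from its outer face (free gap of 46 mm, clear for 140 mm between two standoffs). Axes as for door_hinge.
- pot_center (a point): Rectangular open-topped pot of dark brown clay, loose, 100 mm long (x), 62 mm wide (y), 66 mm high, walls 8 mm, about 0.35 kg. Point at its centre, half-way up (33 mm above its underside). Starts on the table left or right of the cabinet's front.
- jar_center (a point): Round clear jar with a white lid, loose, 64 mm in diameter, 95 mm high, about 0.4 kg. Point on its axis, half-way up (47.5 mm above its underside). Starts in front of the door, in its swing.
- bat_top (a point): Round plywood bat lying on the table on the side away from the pot, 180 mm in diameter, 12 mm thick, fixed. Point at the centre of its upper face.
- bowl: Bystander: round terracotta bowl 110 mm in diameter, 45 mm high; origin under its centre.
- dish: Bystander: round dark clay bowl 120 mm in diameter, 40 mm high; origin under its centre.
- flask: Bystander: white drinking bottle with black cap, 72 mm in diameter, 200 mm high; origin under its centre.
- mug: Bystander: white mug 84 mm in diameter, 90 mm high, its handle at its +y side; origin under its centre.
- sponge: Bystander: yellow sponge 110 (x) x 70 (y) x 35 mm; origin under its centre.
- tumbler: Bystander: solid round clay blank 76 mm in diameter, 75 mm high; origin under its centre.
- paddle: Bystander: wooden spatula lying on the table along its x, 280 mm long, 65 mm wide, 20 mm high; origin at its middle, on the table.
Not all that is in view belongs to the job. What is shaped like the part that bears pot_center but yellow is not meant.

How it is judged:
By the outcome, as a careful person would: the job done as asked, in the order asked, and still so for the second after the job is handed in, with the robot touching nothing.
It also fails if it takes over 72 s, if anything falls off the work surface, if the arm or the gripper's body presses on something with over 40 N, if the wrist force passes 120 N, or if a joint passes its speed limit or range.

### The arm

A 6-joint arm with a two-finger parallel gripper is mounted at the origin on the work surface. World frame = base frame: x ahead of the robot, y to its left, z up, the work surface at z = 0. Lengths are in m, angles in rad, forces in N, time in s.
With the tool pointing down it reaches from about 0.225 to 0.875 m from the base axis. Payload 3.4 kg.
Tool frame: the origin (TCP) lies between the finger pads; the fingertips stand 8 mm ahead of it and the grasp point (between the pads) lies 11 mm behind it; z points along the fingers, y is the line along which they close (so a half turn about z gives the same grasp; the last joint's range is limited). The gripper opens to 85 mm and grips with 20 to 120 N. Pads are 22 mm wide; open, the fingers measure 114 mm over their backs; the gripper's body (76 mm by 85 mm) begins 54 mm behind the grasp point. The pads swing forward as they close: fully open they stand 13 mm farther back than shut.
Start: joints at [1.064, 0.276, 1.505, -0, 1.361, -0.121], TCP at [0.216, 0.533, 0.239] pointing down, gripper open.
Joint ranges: [-2.89, 2.89], [-0.75, 2.08], [0.22, 2.7], [-1.18, 4.32], [0.11, 2.71], [-2.7, 2.7]. Speed limits (rad/s): [2.57, 2.57, 3.14, 3.14, 3.14, 3.14].

### API

Orientations are given as a unit quaternion [w, x, y, z].
In Python, from rig import manip, optics, finder gives the robot as it stands.
- The arm moves only by the tool servo_tool, never from a script. Its argument "increments" is a list of rows, each a list of 7 numbers: the shift along the tool's x, y, z in cm, then the turn, a rotation vector about the tool's x, y, z in degrees, then the closure, from -1 (fully open) to 1 (shut). In form: [[x, y, z, rx, ry, rz, gripper], ...]. A call has exactly 5 rows; each row shifts and turns the commanded pose from where the row before left it, along the tool's axes as they then stand; what a row does not reach is not made up. A row lasts 1/10 s, in which the tool goes at most 50 mm and 8.59 degrees, less where a joint would pass 70% of its speed; a pose out of reach is approached as far as the arm can. A call is refused whole if a number of a shift passes 5 or a number of a turn 8.59, either way. A call with a gripper value outside its range is refused whole. The fingers move at their own pace and stop on an object; "squeeze" is the grip in N (left out, the last holds). Time passes only in rows, so rows that do not move let the fingers close, or fill a call up. It gives the time, the measured TCP pose, the force, the opening and the grip force at its end, in the units of the state.
- manip.get_state(): the state, without advancing time (a new reading comes with each control period).
- optics.get_image(name): name is "side" or "top"; returns the picture (480x640x3 uint8, red, green, blue); there is no depth.
- optics.get_calibration(name): a dict with "fov_y" (degrees; the focal length in pixels is half the picture's height over the tangent of half this angle, whatever the lens; pixels are square), "cx", "cy" (the principal point, pixels), "world_to_cam" (4x4, takes a point from world to camera coordinates). Camera axes: x right, y down, z forward; pixel columns grow to the right and rows downward; lengths in m; the calibration is good to about 2 mm. A picture is of the moment at which its call begins. get_calibration takes no time and is no camera call.
- manip.sign_off(): hands the job in; it is judged then, once.
Trained networks look in the newest picture that a camera, given by its name, has taken for a name from the list of things; names that differ only in an ending like _2 or _b are one class to them, and where a whole thing is asked for, a point or a joint stands for the part that bears it (a point fixed in the world has none). Each returns a list of dicts, best first, with "p" (0 to 1); they miss things now and then, are a little off and sometimes report something else, mostly with a low value. They report only what shows in the picture. A call takes as long as a camera call. They do not tell look-alikes from the thing itself.
- finder.silhouettes(label, camera): "region" (480x640 bool, what is visible of it) and "box" ([centre column, centre row, width, height] in pixels, round what is visible of it).
- finder.tip_of(label, camera): "at" ([column, row] in pixels: a listed point, or the origin of a listed thing).
The state is a dict: "clock": time; "qpos": joint angles; "qd": joint speeds; "effort": joint torques, N m; "position": TCP position; "ee_rot": TCP orientation; "contact_force": force on the tool from outside, world axes, zero at the start; "moment": the same for the moment, N m; "width": finger opening in m; "gripper_force": force on a finger pad.
Only numpy, scipy, OpenCV 4.12 (cv2) and the standard library are available. Lean on these libraries where they do the work, as an engineer would, in place of code of your own. Each camera call takes 0.05 s, during which the arm holds its last target. There are 200 camera calls.

## Working session

There is one attempt and no reset: what is moved stays moved. The work goes in short steps, Python scripts to look and compute and a tool call to move; the robot and the scene stay as the last step left them, time stands still between calls to the robot, and variables do not carry over. Pictures are saved under pics/ and viewed, at most 10 in all, crops included, and the job is handed in when it is done.

Besides the shell and the picture viewer there is one more tool, called after "Call:" as a command line: name --pt "numbers of a row" for each row, then --argument value for the rest. servo_tool: Moves the arm, as the interface text tells. Its arguments: {"type":"object","properties":{"increments":{"type":"array","items":{"type":"array","items":{"type":"number"}}},"squeeze":{"type":"number"}},"required":["increments"]}

```bash
ls; mkdir -p pics; cat > h.py <<'E'
from rig import manip, optics, finder
import numpy as np, cv2
from scipy.spatial.transform import Rotation as R
def cal(n):
    c=optics.get_calibration(n); f=240/np.tan(np.radians(c["fov_y"])/2); return c,f,np.array(c["world_to_cam"])
def ray(n,px):
    c,f,T=cal(n); d=np.array([(px[0]-c["cx"])/f,(px[1]-c["cy"])/f,1]); Rm=T[:3,:3]; return -Rm.T@T[:3,3], Rm.T@d
def at_z(n,px,z):
    o,d=ray(n,px); return o+d*(z-o[2])/d[2]
def tri(p1,p2):
    o1,d1=ray("side",p1); o2,d2=ray("top",p2)
    s=np.linalg.lstsq(np.c_[d1,-d2],o2-o1,rcond=None)[0]; a=o1+s[0]*d1; b=o2+s[1]*d2
    return (a+b)/2, np.linalg.norm(a-b)
def proj(n,P):
    c,f,T=cal(n); q=T[:3,:3]@np.array(P)+T[:3,3]; return np.array([f*q[0]/q[2]+c["cx"],f*q[1]/q[2]+c["cy"]])
def save(n,name):
    im=optics.get_image(n); cv2.imwrite("pics/"+name,im[:,:,::-1]); return im
E
python3 - <<'E'
from h import *
np.set_printoptions(precision=3,suppress=True)
for n in("side","top"):
    save(n,n+"0.png"); c,f,T=cal(n); print(n,c["fov_y"],c["cx"],c["cy"],-T[:3,:3].T@T[:3,3],T[2,:3])
for l in["cab","cab_floor","door_hinge","door_handle","pot_center","jar_center","bat_top","bowl","dish","flask","mug","sponge","tumbler","paddle"]:
    r=[]
    for n in("side","top"):
        t=finder.tip_of(l,n); r.append(t); print(l,n,[(np.round(x["at"]),round(x["p"],2)) for x in t[:3]])
    if r[0] and r[1]: print("   ",*tri(r[0][0]["at"],r[1][0]["at"]))
s=manip.get_state();print(s)
E
```

```text
pics
side 48.88538828240914 324.92393198900373 236.34204921583338 [ 0.098 -0.89   1.062] [ 0.29   0.667 -0.686]
top 55.13757378673221 318.89656259916717 247.73383688075808 [0.225 0.007 1.21 ] [ 0.235  0.006 -0.972]
cab side [(array([379., 252.]), 0.63), (array([287., 200.]), 0.52)]
cab top [(array([315., 194.]), 0.94)]
    [ 0.672  0.03  -0.009] 0.009619738248497217
cab_floor side [(array([382., 225.]), 0.65)]
cab_floor top [(array([313., 179.]), 0.84)]
    [0.676 0.034 0.089] 0.010081660439884505
door_hinge side [(array([385., 232.]), 0.66), (array([316., 174.]), 0.64)]
door_hinge top [(array([312., 184.]), 0.67), (array([311., 181.]), 0.6), (array([452., 248.]), 0.31)]
    [0.68  0.034 0.059] 0.005537142081402611
door_handle side [(array([364., 186.]), 0.82), (array([467., 381.]), 0.64)]
door_handle top [(array([308., 185.]), 0.65)]
    [0.608 0.041 0.237] 0.00578501881929074
pot_center side [(array([192., 233.]), 0.96), (array([233., 201.]), 0.84)]
pot_center top [(array([181., 313.]), 0.94), (array([206., 376.]), 0.82), (array([207., 257.]), 0.74)]
    [ 0.27   0.387 -0.056] 0.14
[... 1018 characters left out ...]
8., 186.]), 0.6)]
    [ 0.704 -0.314  0.003] 0.00646318493020164
paddle side [(array([304., 353.]), 0.59), (array([286., 198.]), 0.51)]
paddle top [(array([402., 320.]), 0.65), (array([162., 202.]), 0.55)]
    [ 0.334 -0.205 -0.003] 0.009891227340765871
{'clock': 1.5, 'qpos': array([ 1.064,  0.276,  1.505, -0.   ,  1.361, -0.121]), 'qd': array([ 0.001,  0.001,  0.001, -0.001,  0.001,  0.   ]), 'effort': array([ -0.001, -41.665, -24.61 ,  -0.   ,   0.   ,   0.   ]), 'position': array([0.216, 0.533, 0.239]), 'ee_rot': array([0.   , 0.192, 0.981, 0.   ]), 'contact_force': array([0.313, 0.114, 0.169]), 'moment': array([-0.016,  0.018, -0.028]), 'gripper_force': 0.0, 'width': 0.08523654579427375}
```

View images.

View pics/side0.png

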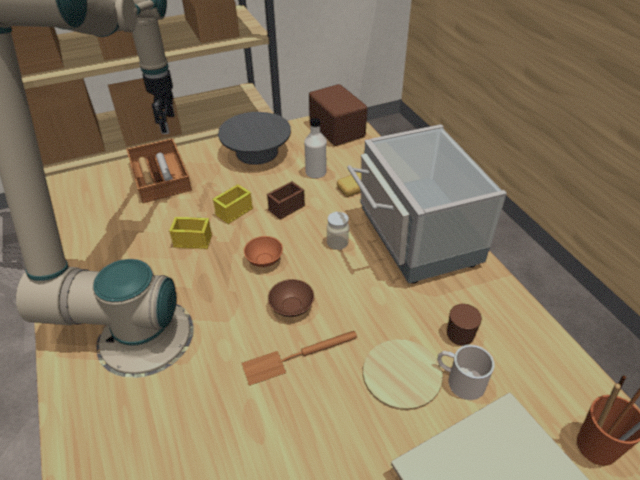

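View pics/top0.png

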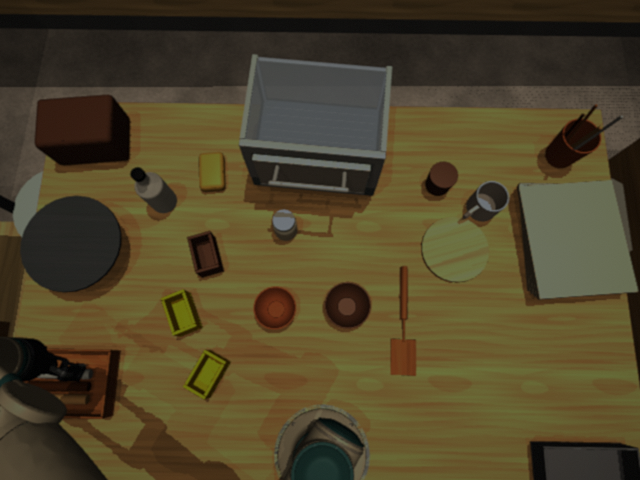

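Side picture: the dark pot is at (286,200) and the yellow look-alikes are at (190,233) and (233,204). The jar is at (338,230), the door handle near (365,188) and the bat at (402,373). Top picture: pot (206,254), yellow ones (181,313) and (206,374), jar (285,224), bat (455,250), door slightly ajar.
I choose the brown one and check it in a close crop.

```bash
python3 - <<'E'
from h import *
t=cv2.imread("pics/top0.png"); s=cv2.imread("pics/side0.png")
a=cv2.resize(t[40:280,170:410],(800,800),interpolation=cv2.INTER_CUBIC)
a=cv2.convertScaleAbs(t[48:273,130:430],alpha=1.5); cv2.imwrite("pics/c1.png",cv2.resize(a,(800,600),interpolation=cv2.INTER_CUBIC))
cv2.imwrite("pics/c2.png",cv2.resize(s[110:290,260:500],(800,600),interpolation=cv2.INTER_CUBIC))
E
```

```text
(no output)
```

View pics/c1.png

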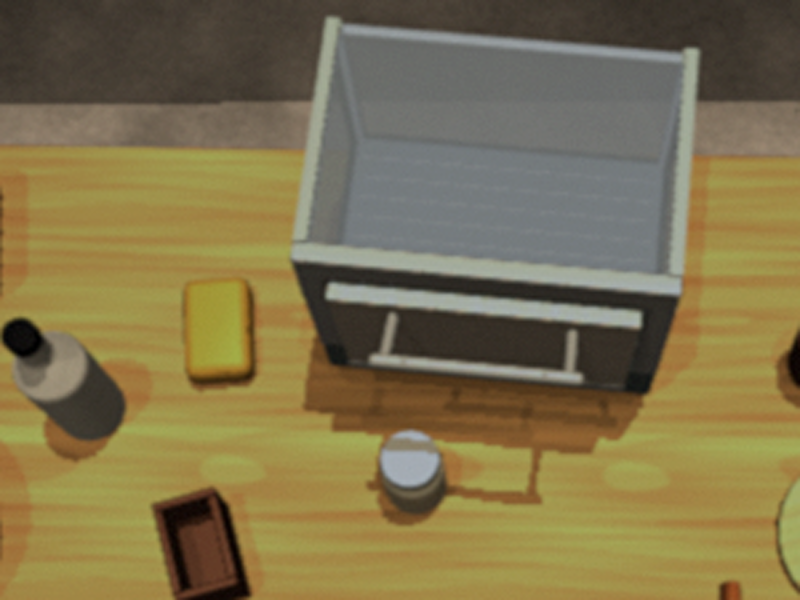

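View pics/c2.png

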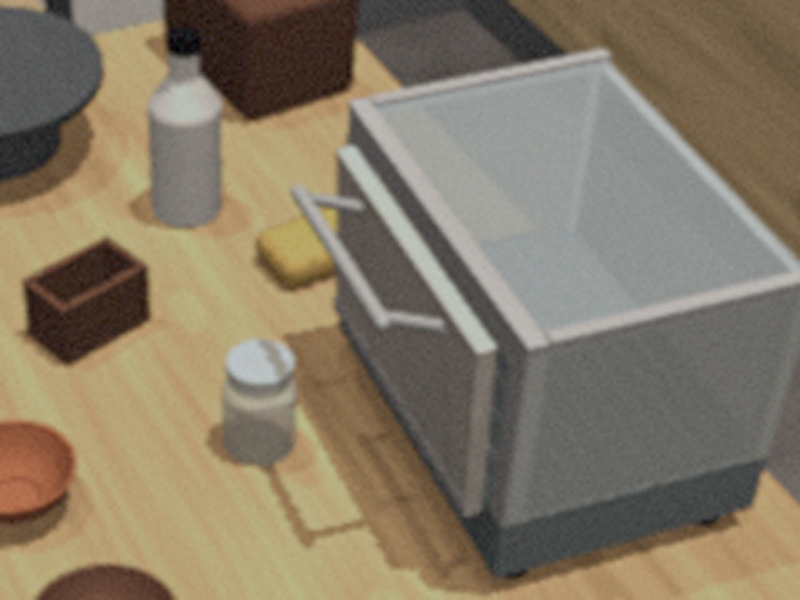

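The crops show the brown open box, top (206,254) and side (286,200), which is the pot. The door is ajar by about 0.15–0.2 rad, with the handle ends at side (349,167) and (375,207). Now I fit the poses from these corners.

```bash
cat > fit.py <<'E'
from h import *
from scipy.optimize import least_squares
np.set_printoptions(precision=4,suppress=True)
T=lambda p:np.array(p)*300/800+[130,48]
S=lambda p:np.array(p)*240/800+[260,110]
def fit(obs,x0):
    def f(x):
        c,s=np.cos(x[2]),np.sin(x[2]); r=[]
        for n,px,(X,Y,Z) in obs: r+=list(proj(n,[x[0]+c*X-s*Y,x[1]+s*X+c*Y,Z])-px)
        return r
    q=least_squares(f,x0,loss="soft_l1"); return q.x,np.array(f(q.x)).reshape(-1,2)
E
python3 - <<'E'
from fit import *
h=.262;w=.165;d=.235
x,r=fit([("top",T((294,256)),(0,w,h)),("top",T((680,290)),(0,-w,h)),("top",T((328,18)),(d,w,h)),("top",T((699,50)),(d,-w,h)),
("side",S((351,103)),(0,w,h)),("side",S((537,347)),(0,-w,h)),("side",S((800,272)),(d,-w,h)),("side",S((605,50)),(d,w,h))],[.67,.03,0]); print("cab",x);print(r.round(1).tolist())
c,s=np.cos(x[2]),np.sin(x[2])
for a,b in(((296,190),(371,358)),((385,322),(582,378))):
    P,e=tri(S(a),T(b)); print("handle end",P,e,"in cab",c*(P[0]-x[0])+s*(P[1]-x[1]),-s*(P[0]-x[0])+c*(P[1]-x[1]))
h=.066;l=.05;w=.031
obs=[("top",T((153,502)),(l,w,h)),("top",T((213,487)),(l,-w,h)),("top",T((245,594)),(-l,-w,h)),
("side",S((26,288)),(-l,w,h)),("side",S((106,242)),(l,w,h)),("side",S((149,260)),(l,-w,h)),("side",S((68,312)),(-l,-w,h))]
x,r=fit(obs,[.5,.3,.2]);print("pot",x);print(r.round(1).tolist())
# jar: lid top centre z=.095, silhouettes
P,e=tri(S((260,360)),T((411,458)));print("jar lid",P,e)
print(at_z("top",(455,250),.012),at_z("side",(402,373),.012))
E
```

```text
cab [ 0.6779  0.0313 -0.0778]
[[-0.8, 0.3], [1.3, 0.3], [-0.1, -1.4], [0.3, -2.0], [-0.9, -1.0], [-1.9, 0.2], [6.9, 1.1], [-0.6, -0.6]]
handle end [0.6107 0.128  0.2394] 0.0012561669277787817 in cab -0.07454500532849348 0.09123727679535434
handle end [ 0.5948 -0.05    0.2447] 0.00335258185362715 in cab -0.07662439442571237 -0.08745748303921025
pot [0.4903 0.3068 0.3653]
[[0.2, 0.5], [0.8, -1.8], [0.1, -6.3], [-1.6, -1.7], [-0.8, -2.3], [-0.1, 1.1], [-0.5, 0.4]]
jar lid [0.5686 0.1036 0.0947] 0.0034656465115591646
[ 0.5151 -0.3492  0.012 ] [ 0.5193 -0.3547  0.012 ]
```

```bash
cat > plan.py <<'E'
from h import *
import json
np.set_printoptions(precision=4,suppress=True)
CAB=np.array([.6775,.0313,-.078])
def cabp(x,y,z): c,s=np.cos(CAB[2]),np.sin(CAB[2]); return np.array([CAB[0]+c*x-s*y,CAB[1]+s*x+c*y,z])
def side_or(yaw,tilt):   # tool tilted 'tilt' deg from down, pointing ahead along yaw; closes sideways
    h=np.array([np.cos(yaw),np.sin(yaw),0]); t=np.radians(tilt)
    z=np.sin(t)*h-np.cos(t)*np.array([0,0,1]); y=np.cross([0,0,1],h); return R.from_matrix(np.c_[np.cross(y,z),y,z])
def bar_or(yaw,tilt):    # closes in the vertical plane
    return side_or(yaw,tilt)*R.from_euler("z",-90,degrees=True)
def handle(a): return cabp(-(.068*np.cos(a)+.18*np.sin(a)),0,.065+.18*np.cos(a)-.068*np.sin(a))
def plan(wps,start=None):
    """wps: (grasp point, Rotation, rows, gripper)"""
    s=manip.get_state(); w=s["ee_rot"]
    p,q=np.array(s["position"]),R.from_quat([w[1],w[2],w[3],w[0]])
    if start is not None: p,q=start[0]+.011*start[1].apply([0,0,1]),start[1]
    rows=[]
    for g,Q,n,gr in wps:
        tp=np.array(g)+.011*Q.apply([0,0,1]); p0,q0=p,q; rv=(q0.inv()*Q).as_rotvec()
        for k in range(1,n+1):
            pt=p0+(tp-p0)*k/n; qt=q0*R.from_rotvec(rv*k/n)
            d=np.round(q.inv().apply(pt-p)*100,1); r=np.round(np.degrees((q.inv()*qt).as_rotvec()),1)
            p=p+q.apply(d/100); q=q*R.from_rotvec(np.radians(r)); rows.append([*map(float,d+0.),*map(float,r+0.),gr])
    while len(rows)%5: rows.append([0,0,0,0,0,0,rows[-1][6]])
    for i in range(0,len(rows),5): print(json.dumps(rows[i:i+5]))
    m=np.abs(rows); print("max",m[:,:3].max(),m[:,3:6].max(),"end G",p-.011*q.apply([0,0,1]))
def state():
    s=manip.get_state(); w=s["ee_rot"]; q=R.from_quat([w[1],w[2],w[3],w[0]])
    print("t",s["clock"],"G",s["position"]-.011*q.apply([0,0,1]),"z",q.apply([0,0,1]),"y",q.apply([0,1,0]),"F",s["contact_force"],"w",s["width"],s["gripper_force"],"q",s["qpos"])
E
python3 - <<'E'
from plan import *
j=finder.silhouettes("jar_center","top"); j2=finder.silhouettes("jar_center","side"); b=finder.silhouettes("bat_top","top"); b2=finder.silhouettes("bat_top","side")
for k in(j,j2,b,b2): print(k[0]["p"],np.round(k[0]["box"],1))
print("jar mid",tri(j2[0]["box"][:2],j[0]["box"][:2]))
print("bat",at_z("top",b[0]["box"][:2],.012),at_z("side",b2[0]["box"][:2],.012))
print("jar at .0475",at_z("side",j2[0]["box"][:2],.0475),at_z("top",j[0]["box"][:2],.0475), "lid",at_z("top",(284,220),.095))
print("decoy",at_z("top",(181,313),.03),at_z("top",(206,374),.03))
Q=side_or(0,30); J=np.array([.567,.098,.06])
plan([(J+[-.05,0,.09],Q,24,-1)])
E
```

```text
0.69 [284.7 223.8  23.8  29.8]
0.82 [338.3 232.9  24.6  40.9]
0.77 [452.4 249.2  68.2  67.3]
0.96 [402.4 375.8  83.1  73. ]
jar mid (array([0.574 , 0.1072, 0.0341]), np.float64(0.00036575739541062793))
bat [ 0.5172 -0.3424  0.012 ] [ 0.5165 -0.3614  0.012 ]
jar at .0475 [0.5676 0.0942 0.0475] [0.5702 0.106  0.0475] lid [0.5661 0.1041 0.095 ]
decoy [0.3337 0.3643 0.03  ] [0.1846 0.2891 0.03  ]
[[-1.9, -1.2, 0.4, -0.2, -1.2, -0.9, -1], [-1.8, -1.2, 0.5, -0.3, -1.3, -0.9, -1], [-1.8, -1.3, 0.4, -0.2, -1.2, -0.9, -1], [-1.8, -1.3, 0.6, -0.3, -1.2, -0.9, -1], [-1.7, -1.3, 0.5, -0.2, -1.3, -0.9, -1]]
[[-1.7, -1.3, 0.6, -0.2, -1.2, -0.9, -1], [-1.7, -1.4, 0.6, -0.3, -1.2, -0.9, -1], [-1.6, -1.4, 0.6, -0.2, -1.3, -0.9, -1], [-1.7, -1.5, 0.7, -0.3, -1.2, -0.9, -1], [-1.5, -1.4, 0.7, -0.2, -1.2, -0.9, -1]]
[[-1.5, -1.5, 0.7, -0.2, -1.3, -0.9, -1], [-1.5, -1.5, 0.8, -0.3, -1.2, -0.9, -1], [-1.5, -1.6, 0.7, -0.2, -1.2, -0.9, -1], [-1.4, -1.6, 0.8, -0.3, -1.3, -0.9, -1], [-1.4, -1.5, 0.8, -0.2, -1.2, -0.9, -1]]
[[-1.3, -1.7, 0.9, -0.3, -1.2, -0.9, -1], [-1.3, -1.6, 0.9, -0.2, -1.3, -0.9, -1], [-1.2, -1.7, 0.8, -0.2, -1.2, -0.9, -1], [-1.2, -1.7, 0.9, -0.3, -1.3, -0.9, -1], [-1.1, -1.7, 1.0, -0.2, -1.2, -0.9, -1]]
[[-1.1, -1.7, 0.9, -0.3, -1.2, -0.9, -1], [-1.1, -1.8, 1.0, -0.2, -1.3, -0.9, -1], [-0.9, -1.7, 0.9, -0.2, -1.2, -0.9, -1], [-1.0, -1.8, 1.0, -0.3, -1.2, -0.9, -1], [0, 0, 0, 0, 0, 0, -1]]
max 1.9 1.3 end G [0.517  0.0983 0.1501]
```

```bash
python3 - <<'E'
from plan import *
Q=side_or(0,30); J=np.array([.568,.100,.06])
plan([(J+[-.05,0,.087],Q,15,-1)])
plan([(J,Q,5,-1)],(J+[-.05,0,.087],Q))
E
```

```text
[[-3.0, -1.9, 0.7, -0.4, -2.0, -1.4, -1], [-2.9, -2.0, 0.7, -0.4, -1.9, -1.5, -1], [-2.8, -2.0, 0.9, -0.4, -2.0, -1.4, -1], [-2.8, -2.2, 0.9, -0.3, -2.0, -1.5, -1], [-2.6, -2.2, 1.0, -0.4, -2.0, -1.4, -1]]
[[-2.6, -2.3, 1.1, -0.4, -1.9, -1.4, -1], [-2.5, -2.3, 1.2, -0.4, -2.0, -1.5, -1], [-2.3, -2.4, 1.2, -0.4, -2.0, -1.4, -1], [-2.3, -2.5, 1.3, -0.4, -2.0, -1.5, -1], [-2.1, -2.6, 1.4, -0.4, -1.9, -1.4, -1]]
[[-2.1, -2.6, 1.4, -0.3, -2.0, -1.4, -1], [-1.9, -2.7, 1.4, -0.4, -2.0, -1.5, -1], [-1.8, -2.7, 1.5, -0.4, -2.0, -1.4, -1], [-1.7, -2.8, 1.6, -0.4, -1.9, -1.5, -1], [-1.6, -2.8, 1.5, -0.4, -2.0, -1.4, -1]]
max 3.0 2.0 end G [0.5182 0.1003 0.1475]
[[0.0, 0.0, 2.0, 0.0, 0.0, 0.0, -1], [0.0, 0.0, 2.0, 0.0, 0.0, 0.0, -1], [0.0, 0.0, 2.0, 0.0, 0.0, 0.0, -1], [0.0, 0.0, 2.0, 0.0, 0.0, 0.0, -1], [0.0, 0.0, 2.0, 0.0, 0.0, 0.0, -1]]
max 2.0 0.0 end G [0.568  0.1    0.0604]
```

Call:
servo_tool --pt "-3.0 -1.9 0.7 -0.4 -2.0 -1.4 -1" --pt "-2.9 -2.0 0.7 -0.4 -1.9 -1.5 -1" --pt "-2.8 -2.0 0.9 -0.4 -2.0 -1.4 -1" --pt "-2.8 -2.2 0.9 -0.3 -2.0 -1.5 -1" --pt "-2.6 -2.2 1.0 -0.4 -2.0 -1.4 -1"

```text
clock: 2.2
position: [0.3191, 0.3874, 0.2057]
ee_rot: [0.089, 0.128, 0.988, -0.0]
contact_force: [0.1, 0.0, -0.2]
width: 0.0856
gripper_force: 0.0
```

Call:
servo_tool --pt "-2.6 -2.3 1.1 -0.4 -1.9 -1.4 -1" --pt "-2.5 -2.3 1.2 -0.4 -2.0 -1.5 -1" --pt "-2.3 -2.4 1.2 -0.4 -2.0 -1.4 -1" --pt "-2.3 -2.5 1.3 -0.4 -2.0 -1.5 -1" --pt "-2.1 -2.6 1.4 -0.4 -1.9 -1.4 -1"

```text
clock: 2.7
position: [0.4216, 0.2433, 0.171]
ee_rot: [0.175, 0.064, 0.982, 0.001]
contact_force: [0.1, 0.4, 0.1]
width: 0.0855
gripper_force: 0.0
```

Call:
servo_tool --pt "-2.1 -2.6 1.4 -0.3 -2.0 -1.4 -1" --pt "-1.9 -2.7 1.4 -0.4 -2.0 -1.5 -1" --pt "-1.8 -2.7 1.5 -0.4 -2.0 -1.4 -1" --pt "-1.7 -2.8 1.6 -0.4 -1.9 -1.5 -1" --pt "-1.6 -2.8 1.5 -0.4 -2.0 -1.4 -1"

```text
clock: 3.2
position: [0.5243, 0.099, 0.1381]
ee_rot: [0.26, -0.001, 0.966, -0.0]
contact_force: [0.7, 0.7, 0.4]
width: 0.0852
gripper_force: 0.0
```

```bash
python3 - <<'E'
from plan import *
state(); save("side","side1.png"); 
t=save("top","top1.png"); s=cv2.imread("pics/side1.png"); t=t[:,:,::-1]
a=np.hstack([cv2.resize(cv2.convertScaleAbs(t[120:320,190:390],alpha=1.5),(400,400)),cv2.resize(s[110:310,250:450],(400,400))]); cv2.imwrite("pics/c3.png",a)
E
```

```text
t 3.2 G [0.5188 0.099  0.1476] z [ 0.5014  0.0001 -0.8652] y [-0.0012  1.     -0.0006] F [0.7311 0.6728 0.4411] w 0.08524183704783057 0.0 q [ 0.0846  0.1085  2.1582 -0.1223  0.3536 -1.3842]
```

View pics/c3.png

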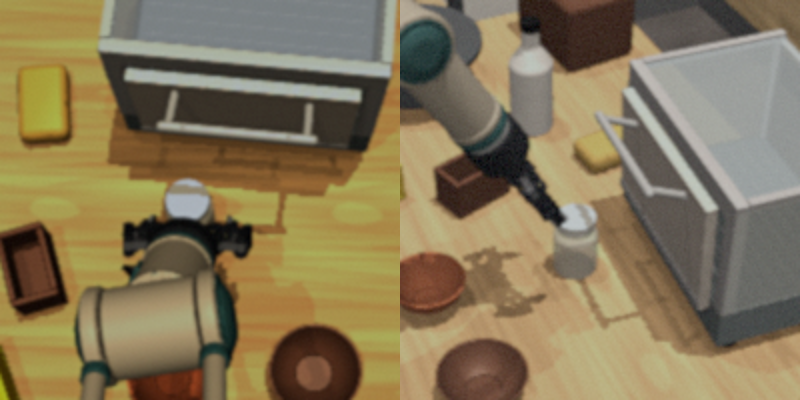

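The crop shows the open fingers straddling the jar lid, with mid-finger column 188 against lid centre 188 in the left panel, and a clear path under the handle. I descend and grip.

Call:
servo_tool --pt "0 0.1 2 0 0 0 -1" --pt "0 0.1 2 0 0 0 -1" --pt "0 0 2 0 0 0 -1" --pt "0 0 2 0 0 0 -1" --pt "0 0 2 0 0 0 -1"

```text
clock: 3.8
position: [0.574, 0.1031, 0.051]
ee_rot: [0.259, -0.0, 0.966, 0.0]
contact_force: [0.8, -0.1, 0.3]
width: 0.0856
gripper_force: 0.0
```

Call:
servo_tool --pt "0 0 0 0 0 0 1" --pt "0 0 0 0 0 0 1" --pt "0 0 0 0 0 0 1" --pt "0 0 0 0 0 0 1" --pt "0 0 0 0 0 0 1" --squeeze 35

```text
clock: 4.3
position: [0.5728, 0.1023, 0.0516]
ee_rot: [0.258, -0.0, 0.966, 0.0]
contact_force: [-2.7, 0.6, -0.2]
width: 0.0622
gripper_force: 39.5
```

```bash
python3 - <<'E'
from plan import *
from scipy.optimize import least_squares
state()
s=manip.get_state()
D=[([1.064,.276,1.505,0,1.361,-.121],[.216,.533,.239]),([.0846,.1085,2.1582,-.1223,.3536,-1.3842],[.5243,.099,.1381]),(s["qpos"],s["position"])]
def fk(q,k):
    h,L1,L2,L3,d,a=k
    A=R.from_euler("z",q[0])*R.from_euler("y",q[1]); p=np.array([0,0,h])+R.from_euler("z",q[0]).apply([a,d,0])+A.apply([0,0,L1])
    B=A*R.from_euler("y",q[2]); p=p+B.apply([0,0,L2]); C=B*R.from_euler("z",q[3])*R.from_euler("y",q[4]); return p+C.apply([0,0,L3])
f=lambda k:np.concatenate([fk(q,k)-p for q,p in D])
r=least_squares(f,[.2,.4,.4,.25,.07,0]); print(r.x,f(r.x))
E
```

```text
t 4.3 G [0.5673 0.1023 0.0611] z [ 0.4992  0.0002 -0.8665] y [-0.0001  1.      0.0002] F [-2.7092  0.5693 -0.2028] w 0.062228602257064905 39.53120470046997 q [ 0.0825  0.3212  2.1802 -0.3323  0.1258 -1.1694]
[0.0462 0.5375 0.3593 0.2481 0.0665 0.0725] [ 0.0026 -0.0021  0.0012 -0.0005  0.0017 -0.0026  0.0008  0.0017  0.0014]
```

```bash
cat > ik.py <<'E'
from plan import *
from scipy.optimize import least_squares
K=[.0462,.5375,.3593,.2481,.0665,.0725]
LO=np.array([-2.89,-.75,.22,-1.18,.11,-2.7]);HI=np.array([2.89,2.08,2.7,4.32,2.71,2.7])
def fk(q,k=K):
    h,L1,L2,L3,d,a=k; Z=R.from_euler("z",q[0])
    A=Z*R.from_euler("y",q[1]); p=np.array([0,0,h])+Z.apply([a,d,0])+A.apply([0,0,L1])
    B=A*R.from_euler("y",q[2]); p=p+B.apply([0,0,L2]); C=B*R.from_euler("z",q[3])*R.from_euler("y",q[4]); return p+C.apply([0,0,L3]),C*R.from_euler("z",q[5]+np.pi/2)
def ik(g,Q):
    tp=np.array(g)+.011*Q.apply([0,0,1]); out=[]
    def f(q): p,o=fk(q); return np.r_[(p-tp)*10,(Q.inv()*o).as_rotvec()]
    for q4 in(0,np.pi/2,np.pi):
        best=None
        for q6 in(-1.5,0,1.5):
            r=least_squares(f,np.clip([np.arctan2(g[1],g[0])-.1,.5,1.6,q4,.6,q6],LO+.01,HI-.01),bounds=(LO,HI))
            if best is None or r.cost<best.cost: best=r
        out.append((best.cost<1e-6,best.x.round(2).tolist(),round(best.cost,4)))
    return out
E
python3 - <<'E'
from ik import *
s=manip.get_state(); p,o=fk(s["qpos"]); print("chk",p,o.apply([0,1,0]))
def show(n,g,Q):
    for b in ik(g,Q): print(n,*b)
for yaw in(0,-.5): show("bat%.1f"%yaw,[.517,-.352,.073],side_or(yaw,30))
for t in(0,30,45,60):
    show("h0 %d"%t,handle(.04),bar_or(-.078,t)); show("h1 %d"%t,handle(1.25),bar_or(-.078,t))
show("pot",[.48,.303,.045],side_or(.365,60)); show("in",cabp(.06,0,.13),side_or(-.078,60))
E
```

```text
chk [0.5736 0.104  0.0531] [-0.0001  1.      0.0002]
bat0.0 False [-0.8, 0.4, 1.93, 0.5, 0.54, -2.7] 0.0099
bat0.0 False [-0.8, 0.4, 1.93, 0.5, 0.54, -2.7] 0.0099
bat0.0 False [-0.88, 0.39, 2.09, 1.26, 0.48, 2.7] 0.0115
bat-0.5 True [-0.75, 0.37, 2.05, 0.54, 0.25, -2.31] 0.0
bat-0.5 True [-0.75, 0.37, 2.05, 0.54, 0.25, -2.31] 0.0
bat-0.5 False [-0.74, 0.36, 2.15, 1.8, 0.11, 2.7] 0.0102
h0 0 False [0.04, 0.32, 1.48, -0.2, 1.3, -2.7] 0.0586
h0 0 False [0.04, 0.32, 1.48, -0.2, 1.3, -2.7] 0.0586
h0 0 False [-0.15, 0.29, 1.53, 0.24, 1.27, 2.7] 0.0745
h1 0 False [0.05, 0.31, 2.1, -0.27, 0.7, -2.7] 0.0221
h1 0 False [0.05, 0.31, 2.1, -0.27, 0.7, -2.7] 0.0221
h1 0 False [-0.15, 0.29, 2.15, 0.33, 0.66, 2.7] 0.029
h0 30 False [0.03, 0.14, 1.84, -0.34, 0.62, -2.7] 0.0137
h0 30 False [0.03, 0.14, 1.84, -0.34, 0.62, -2.7] 0.0137
h0 30 False [-0.14, 0.12, 1.88, 0.38, 0.59, 2.7] 0.0215
h1 30 False [-0.01, 0.21, 2.36, -0.54, 0.11, -2.55] 0.0015
h1 30 False [-0.01, 0.21, 2.36, -0.54, 0.11, -2.55] 0.0015
h1 30 False [-0.01, 0.21, 2.44, 3.76, 0.11, -0.56] 0.002
h0 45 False [-0.01, 0.09, 2.0, -0.4, 0.27
[... 226 characters left out ...]
04] 0.0
h1 45 True [-0.02, 0.25, 2.58, 3.23, 0.47, -0.04] 0.0
h0 60 True [-0.03, 0.08, 2.16, 3.41, 0.15, -0.24] 0.0
h0 60 True [-0.03, 0.08, 2.16, 3.41, 0.15, -0.24] 0.0
h0 60 True [-0.03, 0.08, 2.16, 3.41, 0.15, -0.24] 0.0
h1 60 False [0.0, 0.36, 2.7, 3.25, 0.91, -0.02] 0.0024
h1 60 False [0.0, 0.36, 2.7, 3.25, 0.91, -0.02] 0.0024
h1 60 False [0.0, 0.36, 2.7, 3.25, 0.91, -0.02] 0.0024
pot False [0.49, 0.33, 2.21, -1.18, 0.11, -0.28] 0.1221
pot True [0.49, 0.49, 2.55, 3.28, 0.94, 1.55] 0.0
pot True [0.49, 0.49, 2.55, 3.28, 0.94, 1.55] 0.0
in False [-0.02, 0.43, 1.85, -1.18, 0.11, -0.35] 0.0295
in True [-0.04, 0.45, 2.02, 3.22, 0.38, 1.51] 0.0
in True [-0.04, 0.45, 2.02, 3.22, 0.38, 1.51] 0.0
```

```bash
python3 - <<'E'
from plan import *
a=np.array([.567,.102,.061]);B=np.array([.517,-.352,.16])
plan([(a+[-.01,0,.03],side_or(0,30),2,1),(a+[-.05,0,.1],side_or(0,30),3,1),(B,side_or(-.5,30),18,1),(B,side_or(-.5,30),2,1)])
plan([([.517,-.352,.09],side_or(-.5,30),4,1),([.517,-.352,.0745],side_or(-.5,30),6,1)],(B,side_or(-.5,30)))
E
```

```text
[[-0.3, 0.0, -1.6, 0.0, 0.0, 0.0, 1], [-0.3, 0.0, -1.5, 0.0, -0.1, 0.0, 1], [0.0, 0.0, -2.7, 0.0, 0.0, 0.0, 1], [0.0, 0.0, -2.7, 0.0, 0.0, 0.0, 1], [0.0, 0.0, -2.7, 0.0, 0.0, 0.0, 1]]
[[0.0, -2.5, 0.0, 0.8, 0.0, 1.4, 1], [-0.1, -2.6, 0.0, 0.8, 0.0, 1.4, 1], [-0.1, -2.5, 0.1, 0.8, 0.0, 1.3, 1], [-0.2, -2.5, 0.1, 0.8, 0.0, 1.4, 1], [-0.2, -2.6, 0.2, 0.8, 0.0, 1.4, 1]]
[[-0.3, -2.5, 0.2, 0.8, 0.0, 1.4, 1], [-0.4, -2.5, 0.2, 0.8, 0.0, 1.3, 1], [-0.4, -2.5, 0.2, 0.8, 0.0, 1.4, 1], [-0.5, -2.5, 0.3, 0.8, 0.0, 1.4, 1], [-0.5, -2.4, 0.3, 0.8, 0.0, 1.4, 1]]
[[-0.6, -2.5, 0.4, 0.8, 0.0, 1.4, 1], [-0.7, -2.4, 0.4, 0.8, 0.0, 1.3, 1], [-0.7, -2.4, 0.4, 0.8, 0.0, 1.4, 1], [-0.7, -2.4, 0.4, 0.8, 0.0, 1.4, 1], [-0.9, -2.3, 0.5, 0.8, 0.0, 1.4, 1]]
[[-0.9, -2.3, 0.6, 0.8, 0.0, 1.3, 1], [-0.9, -2.3, 0.5, 0.8, 0.0, 1.4, 1], [-1.0, -2.3, 0.6, 0.8, 0.1, 1.4, 1], [0.0, 0.0, 0.0, 0.0, 0.0, 0.0, 1], [0.0, 0.0, 0.0, 0.0, 0.0, 0.0, 1]]
max 2.7 1.4 end G [ 0.517  -0.3523  0.16  ]
[[0.9, 0.0, 1.5, 0.0, 0.0, 0.0, 1], [0.9, 0.0, 1.5, 0.0, 0.0, 0.0, 1], [0.8, 0.0, 1.5, 0.0, 0.0, 0.0, 1], [0.9, 0.0, 1.6, 0.0, 0.0, 0.0, 1], [0.1, 0.0, 0.2, 0.0, 0.0, 0.0, 1]]
[[0.2, 0.0, 0.2, 0.0, 0.0, 0.0, 1], [0.1, 0.0, 0.3, 0.0, 0.0, 0.0, 1], [0.1, 0.0, 0.2, 0.0, 0.0, 0.0, 1], [0.1, 0.0, 0.2, 0.0, 0.0, 0.0, 1], [0.2, 0.0, 0.2, 0.0, 0.0, 0.0, 1]]
max 1.6 0.0 end G [ 0.5168 -0.3519  0.0744]
```

Call:
servo_tool --pt "-0.3 0 -1.6 0 0 0 1" --pt "-0.3 0 -1.5 0 0 0 1" --pt "0 0 -2.7 0 0 0 1" --pt "0 0 -2.7 0 0 0 1" --pt "0 0 -2.7 0 0 0 1"

```text
clock: 4.8
position: [0.5208, 0.1021, 0.1514]
ee_rot: [0.257, 0.0, 0.966, 0.0]
contact_force: [0.9, -0.0, -4.5]
width: 0.0623
gripper_force: 41.2
```

Call:
servo_tool --pt "0.0 -2.5 0.0 0.8 0.0 1.4 1" --pt "-0.1 -2.6 0.0 0.8 0.0 1.4 1" --pt "-0.1 -2.5 0.1 0.8 0.0 1.3 1" --pt "-0.2 -2.5 0.1 0.8 0.0 1.4 1" --pt "-0.2 -2.6 0.2 0.8 0.0 1.4 1"

```text
clock: 5.3
position: [0.5216, -0.0256, 0.1504]
ee_rot: [0.257, 0.067, 0.964, -0.018]
contact_force: [-0.2, 0.0, -4.3]
width: 0.0624
gripper_force: 41.2
```

Call:
servo_tool --pt "-0.3 -2.5 0.2 0.8 0.0 1.4 1" --pt "-0.4 -2.5 0.2 0.8 0.0 1.3 1" --pt "-0.4 -2.5 0.2 0.8 0.0 1.4 1" --pt "-0.5 -2.5 0.3 0.8 0.0 1.4 1" --pt "-0.5 -2.4 0.3 0.8 0.0 1.4 1"

```text
clock: 5.8
position: [0.5215, -0.152, 0.1505]
ee_rot: [0.255, 0.134, 0.957, -0.036]
contact_force: [0.0, 0.1, -4.8]
width: 0.0624
gripper_force: 41.2
```

Call:
servo_tool --pt "-0.6 -2.5 0.4 0.8 0.0 1.4 1" --pt "-0.7 -2.4 0.4 0.8 0.0 1.3 1" --pt "-0.7 -2.4 0.4 0.8 0.0 1.4 1" --pt "-0.7 -2.4 0.4 0.8 0.0 1.4 1" --pt "-0.9 -2.3 0.5 0.8 0.0 1.4 1"

```text
clock: 6.3
position: [0.5215, -0.2787, 0.1501]
ee_rot: [0.252, 0.201, 0.945, -0.053]
contact_force: [0.8, 0.2, -4.4]
width: 0.062
gripper_force: 41.2
```

Call:
servo_tool --pt "-0.9 -2.3 0.6 0.8 0.0 1.3 1" --pt "-0.9 -2.3 0.5 0.8 0.0 1.4 1" --pt "-1.0 -2.3 0.6 0.8 0.1 1.4 1" --pt "0 0 0 0 0 0 1" --pt "0 0 0 0 0 0 1"

```text
clock: 6.8
position: [0.5218, -0.3544, 0.1493]
ee_rot: [0.249, 0.239, 0.936, -0.064]
contact_force: [-0.0, 0.8, -4.6]
width: 0.0622
gripper_force: 41.2
```

```bash
python3 - <<'E'
from plan import *
state()
save("side","side2.png"); t=save("top","top2.png")[:,:,::-1]; s=cv2.imread("pics/side2.png")
j=finder.silhouettes("jar_center","side"); print([(k["p"],np.round(k["box"])) for k in j[:2]])
cv2.imwrite("pics/c4.png",np.hstack([cv2.resize(cv2.convertScaleAbs(t[150:350,350:550],alpha=1.5),(400,400)),cv2.resize(s[230:430,300:500],(400,400))]))
E
```

```text
t 6.8 G [ 0.517  -0.3518  0.1588] z [ 0.4351 -0.2382 -0.8683] y [ 0.4799  0.8773 -0.0002] F [-0.0299  0.7995 -4.5534] w 0.06224095616601761 41.244431112427264 q [-0.7869  0.2246  1.9599  0.3107  0.4755 -2.0994]
[]
```

View pics/c4.png

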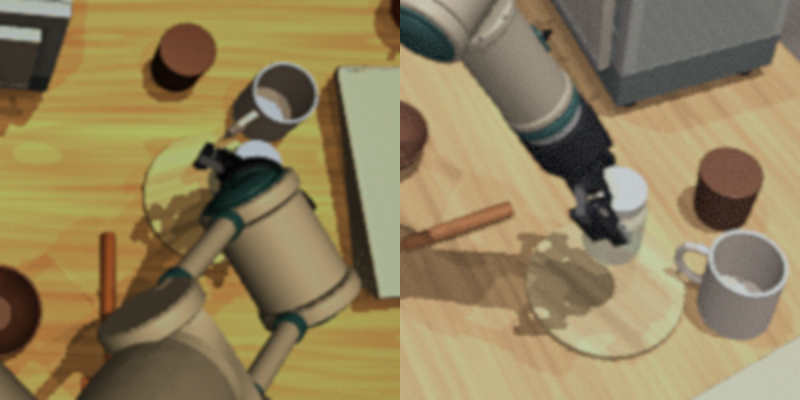

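The jar hangs upright over the bat, seen from above at the bat's centre. Lowering.

Call:
servo_tool --pt "0.9 0 1.5 0 0 0 1" --pt "0.9 0 1.5 0 0 0 1" --pt "0.8 0 1.5 0 0 0 1" --pt "0.9 0 1.5 0 0 0 1" --pt "0.1 0 0.2 0 0 0 1"

```text
clock: 7.45
position: [0.5211, -0.3523, 0.0758]
ee_rot: [0.247, 0.239, 0.937, -0.062]
contact_force: [-1.1, 1.0, -4.9]
width: 0.062
gripper_force: 41.2
```

Call:
servo_tool --pt "0.1 0 0.2 0 0 0 1" --pt "0.1 0 0.2 0 0 0 1" --pt "0.1 0 0.2 0 0 0 1" --pt "0.1 0 0.2 0 0 0 1" --pt "0 0 0 0 0 0 1"

```text
clock: 7.95
position: [0.5229, -0.3551, 0.0696]
ee_rot: [0.25, 0.239, 0.936, -0.064]
contact_force: [-0.0, 0.7, -4.6]
width: 0.0622
gripper_force: 41.2
```

```bash
python3 - <<'E'
from plan import *
state()
E
```

```text
t 7.95 G [ 0.5181 -0.3524  0.0792] z [ 0.4369 -0.2399 -0.8669] y [ 0.4798  0.8774 -0.001 ] F [-0.0087  0.6841 -4.6046] w 0.06215482316579802 41.229745651362464 q [-0.7862  0.3411  2.0599  0.5423  0.2741 -2.3464]
```

Call:
servo_tool --pt "0.1 0 0.2 0 0 0 1" --pt "0.1 0 0.15 0 0 0 1" --pt "0.05 0 0.1 0 0 0 1" --pt "0.05 0 0.1 0 0 0 1" --pt "0 0 0 0 0 0 1"

```text
clock: 8.45
position: [0.5233, -0.3554, 0.0637]
ee_rot: [0.25, 0.239, 0.936, -0.065]
contact_force: [-0.7, 0.6, -2.0]
width: 0.062
gripper_force: 41.5
```

Call:
servo_tool --pt "0 0 0.05 0 0 0 1" --pt "0 0 0 0 0 0 1" --pt "0 0 0 0 0 0 -0.6" --pt "0 0 0 0 0 0 -1" --pt "0 0 0 0 0 0 -1"

```text
clock: 8.95
position: [0.5236, -0.3558, 0.0632]
ee_rot: [0.25, 0.239, 0.936, -0.065]
contact_force: [0.3, -0.4, 0.2]
width: 0.0853
gripper_force: 0.0
```

```bash
cat > jplan.py <<'E'
from ik import *
def rows_from_joint(q0,legs,grip):
    """legs: (joint target, rows); prints tool increments along the joint path"""
    s=manip.get_state(); w=s["ee_rot"]; q=R.from_quat([w[1],w[2],w[3],w[0]]); p=np.array(s["position"])
    pm,om=fk(q0); dp=p-pm; rows=[]; jp=np.array(q0); zs=[]
    for tgt,n in legs:
        for k in range(1,n+1):
            a=np.array(jp)+(np.array(tgt)-jp)*k/n; pt,qt=fk(a); pt=pt+dp
            d=np.round(q.inv().apply(pt-p)*100,1); r=np.round(np.degrees((q.inv()*qt).as_rotvec()),1)
            p=p+q.apply(d/100); q=q*R.from_rotvec(np.radians(r)); rows.append([*map(float,d+0.),*map(float,r+0.),grip]); zs.append(p[2])
        jp=np.array(tgt)
    while len(rows)%5: rows.append([0,0,0,0,0,0,grip])
    for i in range(0,len(rows),5): print(json.dumps(rows[i:i+5]))
    m=np.abs(rows); print("max",m[:,:3].max(),m[:,3:6].max(),"end TCP",p,"zmin",min(zs),"z axis",q.apply([0,0,1]))
E
python3 - <<'E'
from jplan import *
state()
s=manip.get_state()
for b in ik(handle(.04)+[-.09,.007,.02],bar_or(-.078,70)): print(b)
for a in(.04,.4,.8,1.25):
  for t in (75,65,50,45): print(a,t,*[b for b in ik(handle(a),bar_or(-.078,t)) if b[0]][:1])
E
```

```text
t 8.95 G [ 0.5188 -0.3532  0.0727] z [ 0.4373 -0.2409 -0.8665] y [ 0.4799  0.8773 -0.0017] F [ 0.25   -0.3635  0.1731] w 0.08525574710870651 0.0 q [-0.786   0.3526  2.0658  0.5768  0.2581 -2.3821]
(np.True_, [-0.02, -0.1, 2.39, 3.3, 0.38, -0.12], np.float64(0.0))
(np.True_, [-0.02, -0.1, 2.39, 3.3, 0.38, -0.12], np.float64(0.0))
(np.True_, [-0.02, -0.1, 2.39, 3.3, 0.38, -0.12], np.float64(0.0))
0.04 75 (np.True_, [-0.03, 0.13, 2.32, 3.22, 0.61, -0.05], np.float64(0.0))
0.04 65 (np.True_, [-0.03, 0.09, 2.21, 3.28, 0.3, -0.12], np.float64(0.0))
0.04 50
0.04 45
0.4 75 (np.True_, [-0.02, 0.13, 2.51, 3.22, 0.8, -0.04], np.float64(0.0))
0.4 65 (np.True_, [-0.02, 0.06, 2.4, 3.25, 0.45, -0.08], np.float64(0.0))
0.4 50
0.4 45
0.8 75
0.8 65 (np.True_, [-0.02, 0.16, 2.62, 3.22, 0.77, -0.03], np.float64(0.0))
0.8 50 (np.True_, [-0.02, 0.06, 2.44, 3.32, 0.24, -0.14], np.float64(0.0))
0.8 45
1.25 75
1.25 65
1.25 50 (np.True_, [-0.02, 0.29, 2.64, 3.21, 0.66, -0.02], np.float64(0.0))
1.25 45 (np.True_, [-0.02, 0.25, 2.58, 3.23, 0.47, -0.04], np.float64(0.0))
```

Call:
servo_tool --pt "0 0 -1 0 0 0 -1" --pt "0 0 -2 0 0 0 -1" --pt "-0.5 0 -2.5 0 0 0 -1" --pt "-0.5 0 -3 0 0 0 -1" --pt "-0.5 0 -3 0 0 0 -1"

```text
clock: 9.45
position: [0.484, -0.3339, 0.1709]
ee_rot: [0.25, 0.239, 0.936, -0.064]
contact_force: [0.7, 0.3, -0.9]
width: 0.0851
gripper_force: 0.0
```

```bash
python3 - <<'E'
from jplan import *
state()
q0=manip.get_state()["qpos"]
Q=bar_or(-.078,70); g=handle(.04)-.085*Q.apply([0,0,1]); b=[b for b in ik(g,Q) if b[0]][0][1]; print(g,b)
rows_from_joint(q0,[([-.5,0.0,2.1,.5,.55,-2.3],10),([-.25,-.1,2.25,1.9,.5,-1.2],16),([-.02,-.15,2.39,3.3,.45,-.12],16),(b,3)],-0.1)
E
```

```text
t 9.45 G [ 0.4792 -0.3312  0.1804] z [ 0.4363 -0.24   -0.8672] y [ 0.4799  0.8773 -0.0014] F [ 0.6882  0.3459 -0.8614] w 0.08510510923523772 0.0 q [-0.8167  0.1371  2.0115  0.3175  0.5148 -2.1264]
[0.523  0.0434 0.2712] [-0.02, -0.09, 2.35, 3.31, 0.35, -0.13]
[[0.1, 2.2, -0.4, -1.4, -0.4, -1.7, -0.1], [0.0, 2.2, -0.4, -1.4, -0.3, -1.7, -0.1], [0.1, 2.1, -0.4, -1.4, -0.4, -1.7, -0.1], [0.1, 2.2, -0.4, -1.4, -0.4, -1.7, -0.1], [0.1, 2.2, -0.3, -1.4, -0.3, -1.7, -0.1]]
[[0.1, 2.1, -0.4, -1.4, -0.4, -1.7, -0.1], [0.1, 2.1, -0.3, -1.5, -0.4, -1.7, -0.1], [0.1, 2.1, -0.3, -1.4, -0.3, -1.6, -0.1], [0.1, 2.1, -0.3, -1.5, -0.4, -1.7, -0.1], [0.1, 2.1, -0.3, -1.5, -0.4, -1.7, -0.1]]
[[-0.4, 1.8, 0.0, -2.4, -1.5, 7.5, -0.1], [-0.3, 1.7, -0.1, -2.5, -1.3, 7.6, -0.1], [0.0, 1.7, 0.0, -2.6, -1.1, 7.6, -0.1], [0.1, 1.6, 0.0, -2.6, -0.8, 7.6, -0.1], [0.3, 1.6, 0.0, -2.6, -0.6, 7.7, -0.1]]
[[0.4, 1.4, -0.1, -2.6, -0.3, 7.7, -0.1], [0.6, 1.3, 0.0, -2.6, -0.2, 7.8, -0.1], [0.7, 1.2, 0.0, -2.4, 0.1, 7.8, -0.1], [0.8, 1.0, 0.0, -2.4, 0.2, 7.8, -0.1], [0.9, 0.9, 0.0, -2.3, 0.5, 7.9, -0.1]]
[[0.9, 0.7, -0.
[... 398 characters left out ...]
, -0.1, -1.1, 1.1, 8.2, -0.1], [0.1, -0.1, -0.2, -1.1, 1.0, 8.2, -0.1], [0.1, 0.0, -0.2, -1.0, 1.1, 8.2, -0.1], [0.1, 0.1, -0.2, -1.0, 1.0, 8.3, -0.1], [0.0, 0.1, -0.2, -0.9, 1.1, 8.2, -0.1]]
[[-0.1, 0.1, -0.3, -0.9, 1.0, 8.2, -0.1], [0.0, 0.3, -0.3, -0.9, 1.1, 8.3, -0.1], [-0.1, 0.3, -0.3, -0.9, 1.2, 8.2, -0.1], [0.0, 0.4, -0.3, -0.9, 1.1, 8.2, -0.1], [0.0, 0.5, -0.3, -0.8, 1.2, 8.2, -0.1]]
[[0.0, 0.5, -0.4, -0.8, 1.3, 8.2, -0.1], [0.2, 0.6, -0.3, -0.8, 1.3, 8.2, -0.1], [-0.2, 0.8, 0.9, -2.3, -0.1, 0.0, -0.1], [-0.1, 0.8, 0.8, -2.3, -0.2, -0.1, -0.1], [-0.1, 0.8, 0.9, -2.3, -0.2, 0.0, -0.1]]
max 2.2 8.3 end TCP [0.5567 0.0472 0.2732] zmin 0.17379153745353323 z axis [ 0.9384 -0.0757 -0.3372]
```

Call:
servo_tool --pt "0.1 2.2 -0.4 -1.4 -0.4 -1.7 -0.1" --pt "0.0 2.2 -0.4 -1.4 -0.3 -1.7 -0.1" --pt "0.1 2.1 -0.4 -1.4 -0.4 -1.7 -0.1" --pt "0.1 2.2 -0.4 -1.4 -0.4 -1.7 -0.1" --pt "0.1 2.2 -0.3 -1.4 -0.3 -1.7 -0.1"

```text
clock: 9.95
position: [0.5174, -0.227, 0.1845]
ee_rot: [0.272, 0.151, 0.95, -0.028]
contact_force: [-0.3, 0.5, 0.0]
width: 0.0467
gripper_force: 0.0
```

Call:
servo_tool --pt "0.1 2.1 -0.4 -1.4 -0.4 -1.7 -0.1" --pt "0.1 2.1 -0.3 -1.5 -0.4 -1.7 -0.1" --pt "0.1 2.1 -0.3 -1.4 -0.3 -1.6 -0.1" --pt "0.1 2.1 -0.3 -1.5 -0.4 -1.7 -0.1" --pt "0.1 2.1 -0.3 -1.5 -0.4 -1.7 -0.1"

```text
clock: 10.45
position: [0.529, -0.1231, 0.2005]
ee_rot: [0.295, 0.063, 0.953, 0.009]
contact_force: [0.2, 0.1, 0.8]
width: 0.0467
gripper_force: 0.0
```

Call:
servo_tool --pt "-0.4 1.8 0.0 -2.4 -1.5 7.5 -0.1" --pt "-0.3 1.7 -0.1 -2.5 -1.3 7.6 -0.1" --pt "0.0 1.7 0.0 -2.6 -1.1 7.6 -0.1" --pt "0.1 1.6 0.0 -2.6 -0.8 7.6 -0.1" --pt "0.3 1.6 0.0 -2.6 -0.6 7.7 -0.1"

```text
clock: 10.95
position: [0.5534, -0.0464, 0.2258]
ee_rot: [0.325, 0.338, 0.858, 0.209]
contact_force: [0.1, 0.3, 0.7]
width: 0.047
gripper_force: 0.0
```

Call:
servo_tool --pt "0.4 1.4 -0.1 -2.6 -0.3 7.7 -0.1" --pt "0.6 1.3 0.0 -2.6 -0.2 7.8 -0.1" --pt "0.7 1.2 0.0 -2.4 0.1 7.8 -0.1" --pt "0.8 1.0 0.0 -2.4 0.2 7.8 -0.1" --pt "0.9 0.9 0.0 -2.3 0.5 7.9 -0.1"

```text
clock: 11.45
position: [0.5677, 0.0105, 0.26]
ee_rot: [0.268, 0.566, 0.671, 0.397]
contact_force: [-0.5, 0.1, 0.7]
width: 0.047
gripper_force: 0.0
```

Call:
servo_tool --pt "0.9 0.7 -0.1 -2.2 0.6 7.9 -0.1" --pt "0.9 0.6 0.0 -2.1 0.7 8.0 -0.1" --pt "0.9 0.5 -0.1 -2.0 0.8 7.9 -0.1" --pt "0.8 0.3 -0.1 -1.8 0.9 8.1 -0.1" --pt "0.9 0.2 -0.1 -1.7 1.0 8.0 -0.1"

```text
clock: 11.95
position: [0.5724, 0.0461, 0.2946]
ee_rot: [0.14, 0.722, 0.411, 0.539]
contact_force: [0.2, 0.9, 0.1]
width: 0.047
gripper_force: 0.0
```

```bash
python3 - <<'E'
from jplan import *
state()
q0=manip.get_state()["qpos"]
rows_from_joint(q0,[([-.02,-.15,2.39,3.3,.45,-.12],17),([-.02, -0.09, 2.35, 3.31, 0.35, -0.13],3)],-0.1)
E
```

```text
t 11.95 G [0.5626 0.0435 0.2988] z [ 0.8933  0.2416 -0.379 ] y [ 0.4422 -0.6234  0.6448] F [0.151  0.8757 0.1422] w 0.04701032602981254 0.0 q [-0.4295 -0.0199  2.3613  1.9322  0.6848 -1.5303]
[[0.9, 0.5, 0.1, -2.2, 0.4, 7.6, -0.1], [0.8, 0.3, 0.0, -2.1, 0.6, 7.8, -0.1], [0.8, 0.2, 0.0, -1.9, 0.8, 7.8, -0.1], [0.8, 0.0, 0.0, -1.7, 0.8, 7.9, -0.1], [0.7, -0.1, -0.1, -1.6, 0.9, 8.0, -0.1]]
[[0.6, -0.2, -0.1, -1.4, 0.9, 8.0, -0.1], [0.4, -0.2, -0.2, -1.2, 1.0, 8.2, -0.1], [0.4, -0.3, -0.2, -1.2, 1.0, 8.2, -0.1], [0.2, -0.4, -0.2, -1.0, 0.9, 8.2, -0.1], [0.1, -0.3, -0.3, -0.8, 1.0, 8.4, -0.1]]
[[0.0, -0.4, -0.3, -0.8, 0.8, 8.3, -0.1], [-0.1, -0.2, -0.4, -0.8, 0.8, 8.5, -0.1], [-0.2, -0.2, -0.3, -0.6, 0.8, 8.4, -0.1], [-0.3, -0.2, -0.4, -0.7, 0.7, 8.5, -0.1], [-0.4, 0.0, -0.5, -0.6, 0.6, 8.6, -0.1]]
[[-0.4, 0.1, -0.4, -0.7, 0.6, 8.6, -0.1], [-0.4, 0.2, -0.5, -0.7, 0.6, 8.6, -0.1], [-0.1, 0.8, 0.9, -2.2, -0.2, -0.1, -0.1], [-0.1, 0.9, 0.9, -2.3, -0.1, 0.0, -0.1], [-0.2, 0.7, 0.8, -2.3, -0.2, 0.0, -0.1]]
max 0.9 8.6 end TCP [0.568  0.1008 0.3254] zmin 0.3034176881307616 z axis [ 0.9387 -0.0764 -0.3362]
```

```bash
python3 - <<'E'
from plan import *
Q=bar_or(-.078,70); g=handle(.04)-.085*Q.apply([0,0,1])
plan([(g,Q,20,-.1)])
E
```

```text
[[-0.1, -0.2, -0.1, -1.0, 0.6, 7.0, -0.1], [-0.2, -0.1, -0.2, -1.1, 0.6, 7.0, -0.1], [-0.1, -0.1, -0.1, -1.0, 0.6, 7.0, -0.1], [-0.2, -0.1, -0.1, -1.1, 0.6, 7.0, -0.1], [-0.2, -0.1, -0.2, -1.0, 0.6, 6.9, -0.1]]
[[-0.1, -0.1, -0.1, -1.0, 0.6, 7.0, -0.1], [-0.2, 0.0, -0.2, -1.1, 0.6, 7.0, -0.1], [-0.2, 0.0, -0.1, -1.0, 0.6, 7.0, -0.1], [-0.2, 0.0, -0.2, -1.1, 0.6, 7.0, -0.1], [-0.2, 0.0, -0.1, -1.0, 0.6, 7.0, -0.1]]
[[-0.1, 0.1, -0.2, -1.0, 0.6, 7.0, -0.1], [-0.2, 0.1, -0.1, -1.1, 0.6, 7.0, -0.1], [-0.1, 0.1, -0.2, -1.0, 0.6, 7.0, -0.1], [-0.1, 0.2, -0.1, -1.1, 0.6, 6.9, -0.1], [-0.2, 0.1, -0.2, -1.0, 0.6, 7.0, -0.1]]
[[0.0, 0.2, -0.2, -1.0, 0.6, 7.0, -0.1], [-0.1, 0.1, -0.1, -1.1, 0.6, 7.0, -0.1], [-0.1, 0.2, -0.1, -1.0, 0.6, 7.0, -0.1], [0.0, 0.2, -0.2, -1.1, 0.6, 7.0, -0.1], [0.0, 0.2, -0.1, -1.0, 0.6, 7.0, -0.1]]
max 0.2 7.0 end G [0.5233 0.0438 0.2711]
```

Call:
servo_tool --pt "-0.1 -0.2 -0.1 -1.0 0.6 7.0 -0.1" --pt "-0.2 -0.1 -0.2 -1.1 0.6 7.0 -0.1" --pt "-0.1 -0.1 -0.1 -1.0 0.6 7.0 -0.1" --pt "-0.2 -0.1 -0.1 -1.1 0.6 7.0 -0.1" --pt "-0.2 -0.1 -0.2 -1.0 0.6 6.9 -0.1"

```text
clock: 12.45
position: [0.5623, 0.0445, 0.2871]
ee_rot: [-0.007, 0.791, 0.155, 0.592]
contact_force: [-0.7, 0.8, 0.3]
width: 0.0471
gripper_force: 0.0
```

Call:
servo_tool --pt "-0.1 -0.1 -0.1 -1.0 0.6 7.0 -0.1" --pt "-0.2 0.0 -0.2 -1.1 0.6 7.0 -0.1" --pt "-0.2 0.0 -0.1 -1.0 0.6 7.0 -0.1" --pt "-0.2 0.0 -0.2 -1.1 0.6 7.0 -0.1" --pt "-0.2 0.0 -0.1 -1.0 0.6 7.0 -0.1"

```text
clock: 12.95
position: [0.5528, 0.0445, 0.2802]
ee_rot: [-0.153, 0.785, -0.117, 0.589]
contact_force: [0.1, -0.4, 0.1]
width: 0.047
gripper_force: 0.0
```

Call:
servo_tool --pt "-0.1 0.1 -0.2 -1.0 0.6 7.0 -0.1" --pt "-0.2 0.1 -0.1 -1.1 0.6 7.0 -0.1" --pt "-0.1 0.1 -0.2 -1.0 0.6 7.0 -0.1" --pt "-0.1 0.2 -0.1 -1.1 0.6 6.9 -0.1" --pt "-0.2 0.1 -0.2 -1.0 0.6 7.0 -0.1"

```text
clock: 13.45
position: [0.5429, 0.0433, 0.2735]
ee_rot: [-0.284, 0.704, -0.377, 0.53]
contact_force: [0.5, -0.4, 0.4]
width: 0.0467
gripper_force: 0.0
```

Call:
servo_tool --pt "0.0 0.2 -0.2 -1.0 0.6 7.0 -0.1" --pt "-0.1 0.1 -0.1 -1.1 0.6 7.0 -0.1" --pt "-0.1 0.2 -0.1 -1.0 0.6 7.0 -0.1" --pt "0.0 0.2 -0.2 -1.1 0.6 7.0 -0.1" --pt "0.0 0.2 -0.1 -1.0 0.6 7.0 -0.1"

```text
clock: 13.95
position: [0.5332, 0.0429, 0.2668]
ee_rot: [0.389, -0.557, 0.601, -0.421]
contact_force: [0.2, 0.1, 0.6]
width: 0.0469
gripper_force: 0.0
```

```bash
python3 - <<'E'
from plan import *
state()
s=save("side","side3.png")[:,:,::-1]; t=save("top","top3.png")[:,:,::-1]
def mark(im,n,o,k):
    im=im.copy()
    for y in(-.085,0,.085):
        P=handle(.04)+cabp(0,y,0)-cabp(0,0,0); cv2.circle(im,tuple(int(v) for v in np.round(proj(n,P))),1,(0,0,255),-1)
    return im
s=mark(s,"side",0,0);t=mark(t,"top",0,0)
cv2.imwrite("pics/c5.png",np.hstack([cv2.resize(cv2.convertScaleAbs(t[130:280,230:380],alpha=1.5),(400,400),interpolation=cv2.INTER_CUBIC),cv2.resize(s[130:280,290:440],(400,400),interpolation=cv2.INTER_CUBIC)]))
Q=bar_or(-.078,70); plan([(handle(.04),Q,5,-.1)])
E
```

```text
t 13.95 G [0.5229 0.0437 0.2706] z [ 0.9365 -0.0724 -0.3431] y [-0.342   0.0268 -0.9393] F [0.2043 0.1195 0.5999] w 0.04686453362818388 0.0 q [-0.0036  0.0043  2.515   3.2641  0.6009 -0.0755]
[[0.0, 0.0, 1.7, 0.0, 0.0, 0.1, -0.1], [0.0, 0.0, 1.7, 0.0, 0.0, 0.0, -0.1], [0.0, 0.0, 1.7, 0.0, 0.1, 0.1, -0.1], [0.1, 0.0, 1.7, 0.0, 0.0, 0.0, -0.1], [0.0, 0.0, 1.7, -0.1, 0.0, 0.1, -0.1]]
max 1.7 0.1 end G [0.6029 0.0369 0.2424]
```

View pics/c5.png

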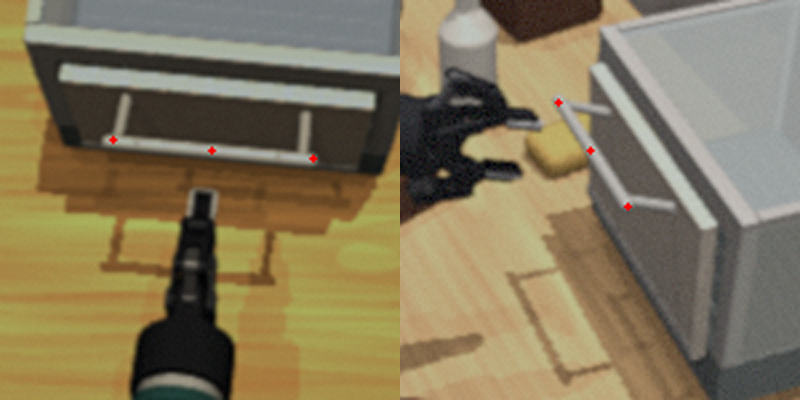

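The predicted bar points (red, e.g. right panel (590,150)) lie on the bar, and the fingers point at it. Advance and grip.

Call:
servo_tool --pt "0 0 1.7 0 0 0 -0.1" --pt "0 0 1.7 0 0 0 -0.1" --pt "0 0 1.7 0 0 0 -0.1" --pt "0 0 1.7 0 0 0 -0.1" --pt "0 0 1.7 0 0 0 -0.1"

```text
clock: 14.55
position: [0.614, 0.0362, 0.2375]
ee_rot: [0.388, -0.559, 0.599, -0.422]
contact_force: [-0.8, -0.3, 0.3]
width: 0.047
gripper_force: 0.0
```

Call:
servo_tool --pt "0 0 0 0 0 0 1" --pt "0 0 0 0 0 0 1" --pt "0 0 0 0 0 0 1" --pt "0 0 0 0 0 0 1" --pt "0 0 0 0 0 0 1" --squeeze 30

```text
clock: 15.05
position: [0.6127, 0.0362, 0.2378]
ee_rot: [0.388, -0.558, 0.6, -0.422]
contact_force: [0.2, -0.5, -1.4]
width: 0.011
gripper_force: 29.4
```

```bash
python3 - <<'E'
from plan import *
state()
w=[]
g0=None
A=np.linspace(.04,1.25,26)
s=manip.get_state(); ww=s["ee_rot"]; q=R.from_quat([ww[1],ww[2],ww[3],ww[0]]); G=s["position"]-.011*q.apply([0,0,1]); off=G-handle(.04); print("off",off)
for a in A[1:]: w.append((handle(a),bar_or(-.078,70-19*a),1,1))
plan(w)
E
```

```text
t 15.05 G [0.6024 0.037  0.2416] z [ 0.9367 -0.0726 -0.3426] y [-0.3419  0.022  -0.9395] F [ 0.2217 -0.476  -1.3645] w 0.010968246095897815 29.39812570810318 q [-0.0262  0.1908  2.4288  3.2162  0.7001 -0.0441]
off [-0.0002 -0.0001 -0.0006]
[[0.0, 0.6, -0.7, -1.6, 0.0, 0.3, 1], [0.0, 0.7, -0.6, -1.0, 0.0, 0.0, 1], [0.0, 0.8, -0.5, -0.9, 0.0, 0.0, 1], [0.0, 0.8, -0.6, -0.9, 0.0, 0.0, 1], [0.0, 0.8, -0.4, -0.9, 0.0, 0.0, 1]]
[[0.0, 0.9, -0.4, -0.9, 0.0, 0.0, 1], [0.0, 0.8, -0.4, -1.0, 0.0, 0.0, 1], [0.0, 0.9, -0.3, -0.9, 0.0, 0.0, 1], [0.0, 1.0, -0.3, -0.9, 0.0, 0.0, 1], [0.0, 0.9, -0.1, -0.9, 0.0, 0.0, 1]]
[[0.0, 0.9, -0.2, -0.9, 0.0, 0.0, 1], [0.0, 1.0, 0.0, -1.0, 0.0, 0.0, 1], [0.0, 0.9, 0.0, -0.9, 0.0, 0.0, 1], [0.0, 1.0, 0.0, -0.9, 0.0, 0.0, 1], [0.0, 0.9, 0.1, -0.9, 0.0, 0.0, 1]]
[[0.0, 0.9, 0.2, -0.9, 0.0, 0.0, 1], [0.0, 1.0, 0.2, -1.0, 0.0, 0.0, 1], [0.0, 0.9, 0.3, -0.9, 0.0, 0.0, 1], [0.0, 0.8, 0.3, -0.9, 0.0, 0.0, 1], [0.0, 0.9, 0.4, -0.9, 0.0, 0.0, 1]]
[[0.0, 0.8, 0.5, -0.9, 0.0, 0.0, 1], [0.0, 0.8, 0.5, -1.0, 0.0, 0.0, 1], [0.0, 0.8, 0.5, -0.9, 0.0, 0.0, 1], [0.0, 0.7, 0.6, -0.9, 0.0, 0.0, 1], [0.0, 0.7, 0.7, -0.9, 0.0, 0.0, 1]]
max 1.0 1.6 end G [0.4861 0.0462 0.0574]
```

Call:
servo_tool --pt "0.0 0.6 -0.7 -1.2 0.0 0.2 1" --pt "0.0 0.7 -0.6 -1.0 0.0 0.0 1" --pt "0.0 0.8 -0.5 -0.9 0.0 0.0 1" --pt "0.0 0.8 -0.6 -0.9 0.0 0.0 1" --pt "0.0 0.8 -0.4 -0.9 0.0 0.0 1"

```text
clock: 15.55
position: [0.5745, 0.0393, 0.2171]
ee_rot: [0.367, -0.572, 0.617, -0.397]
contact_force: [-1.5, 1.2, 8.2]
width: 0.0108
gripper_force: 30.0
```

Call:
servo_tool --pt "0.0 0.9 -0.4 -0.9 0.0 0.0 1" --pt "0.0 0.8 -0.4 -1.0 0.0 0.0 1" --pt "0.0 0.9 -0.3 -0.9 0.0 0.0 1" --pt "0.0 1.0 -0.3 -0.9 0.0 0.0 1" --pt "0.0 0.9 -0.1 -0.9 0.0 0.0 1"

```text
clock: 16.05
position: [0.5396, 0.0421, 0.1828]
ee_rot: [0.344, -0.586, 0.632, -0.372]
contact_force: [-14.3, 2.3, 15.6]
width: 0.0108
gripper_force: 32.7
```

```bash
cat > hand.py <<'E'
from plan import *
def nowG():
    s=manip.get_state(); w=s["ee_rot"]; q=R.from_quat([w[1],w[2],w[3],w[0]]); return s["position"]-.011*q.apply([0,0,1]),q
def angle():
    G,_=nowG(); A=np.linspace(-.05,1.3,1000); D=[np.linalg.norm((G-handle(a))[[0,2]]) for a in A]; i=int(np.argmin(D)); return A[i],D[i]
E
python3 - <<'E'
from hand import *
state(); a,d=angle(); print("angle",a,d)
plan([(handle(x),bar_or(-.078,70-19*x),1,1) for x in np.r_[np.linspace(a,1.1,13)[1:],np.linspace(1.1,1.25,9)[1:]]])
E
```

```text
t 16.05 G [0.53   0.0429 0.1882] z [ 0.8706 -0.067  -0.4874] y [-0.4861  0.0361 -0.8732] F [-14.3337   2.2794  15.6164] w 0.010802503144796393 32.66506254673004 q [-0.0149  0.1471  2.5269  3.2381  0.5954 -0.051 ]
angle 0.5148648648648648 0.0001459028003721146
[[0.0, 0.9, -0.1, -1.5, 0.1, 0.1, 1], [0.0, 1.0, -0.1, -1.0, 0.0, 0.0, 1], [0.0, 1.0, 0.0, -0.9, 0.0, 0.0, 1], [0.0, 0.9, 0.0, -0.9, 0.0, 0.0, 1], [0.0, 1.0, 0.1, -0.9, 0.0, 0.0, 1]]
[[0.0, 0.9, 0.2, -1.0, 0.0, 0.0, 1], [0.0, 0.9, 0.2, -0.9, 0.0, 0.0, 1], [0.0, 0.9, 0.3, -0.9, 0.0, 0.0, 1], [0.0, 0.9, 0.3, -0.9, 0.0, 0.0, 1], [0.0, 0.9, 0.4, -1.0, 0.0, 0.0, 1]]
[[0.0, 0.9, 0.5, -0.9, 0.0, 0.0, 1], [0.0, 0.8, 0.5, -0.9, 0.0, 0.0, 1], [0.0, 0.3, 0.2, -0.4, 0.0, 0.0, 1], [0.0, 0.3, 0.2, -0.3, 0.0, 0.0, 1], [0.0, 0.3, 0.2, -0.4, 0.0, 0.0, 1]]
[[0.0, 0.2, 0.2, -0.4, 0.0, 0.0, 1], [0.0, 0.3, 0.3, -0.3, 0.0, 0.0, 1], [0.0, 0.3, 0.2, -0.4, 0.0, 0.0, 1], [0.0, 0.3, 0.3, -0.3, 0.0, 0.0, 1], [0.0, 0.2, 0.2, -0.4, 0.0, 0.0, 1]]
max 1.0 1.5 end G [0.4859 0.0463 0.0575]
```

Call:
servo_tool --pt "0.0 0.9 -0.1 -1.2 0.0 0.0 1" --pt "0.0 1.0 -0.1 -1.0 0.0 0.0 1" --pt "0.0 1.0 0.0 -0.9 0.0 0.0 1" --pt "0.0 0.9 0.0 -0.9 0.0 0.0 1" --pt "0.0 1.0 0.1 -0.9 0.0 0.0 1"

```text
clock: 16.55
position: [0.5136, 0.0441, 0.1404]
ee_rot: [0.317, -0.601, 0.649, -0.343]
contact_force: [1.7, 3.0, 1.6]
width: 0.0108
gripper_force: 31.9
```

Call:
servo_tool --pt "0.0 0.9 0.2 -1.0 0.0 0.0 1" --pt "0.0 0.9 0.2 -0.9 0.0 0.0 1" --pt "0.0 0.9 0.3 -0.9 0.0 0.0 1" --pt "0.0 0.9 0.3 -0.9 0.0 0.0 1" --pt "0.0 0.9 0.4 -1.0 0.0 0.0 1"

```text
clock: 17.05
position: [0.4986, 0.0451, 0.0948]
ee_rot: [0.291, -0.614, 0.662, -0.315]
contact_force: [1.9, 4.2, 2.1]
width: 0.0108
gripper_force: 32.2
```

Call:
servo_tool --pt "0.0 0.9 0.5 -0.9 0.0 0.0 1" --pt "0.0 0.8 0.5 -0.9 0.0 0.0 1" --pt "0.0 0.3 0.2 -0.4 0.0 0.0 1" --pt "0.0 0.3 0.2 -0.3 0.0 0.0 1" --pt "0.0 0.3 0.2 -0.4 0.0 0.0 1"

```text
clock: 17.55
position: [0.4944, 0.0452, 0.065]
ee_rot: [0.276, -0.621, 0.67, -0.299]
contact_force: [1.1, 3.8, 1.8]
width: 0.0112
gripper_force: 32.4
```

```bash
python3 - <<'E'
from hand import *
state(); a,d=angle(); print("angle",a,d)
plan([(handle(x),bar_or(-.078,70-19*x),1,1) for x in np.linspace(a,1.255,11)[1:]])
E
```

```text
t 17.55 G [0.4863 0.0459 0.0724] z [ 0.7408 -0.0577 -0.6692] y [-0.6673  0.0508 -0.743 ] F [1.1265 3.8013 1.788 ] w 0.011156048917164934 32.44220674037933 q [-0.0156  0.3481  2.617   3.2168  0.6615 -0.0189]
angle 1.1716216216216215 0.00046807598191885306
[[0.0, 0.2, 0.1, -0.4, 0.0, 0.1, 1], [0.0, 0.1, 0.1, -0.2, 0.0, 0.0, 1], [0.0, 0.1, 0.1, -0.1, 0.0, 0.0, 1], [0.0, 0.1, 0.1, -0.2, 0.0, 0.0, 1], [0.0, 0.2, 0.1, -0.1, 0.0, 0.0, 1]]
[[0.0, 0.1, 0.1, -0.2, 0.0, 0.0, 1], [0.0, 0.1, 0.1, -0.2, 0.0, 0.0, 1], [0.0, 0.1, 0.1, -0.1, 0.0, 0.0, 1], [0.0, 0.1, 0.1, -0.2, 0.0, 0.0, 1], [0.0, 0.1, 0.2, -0.1, 0.0, 0.0, 1]]
max 0.2 0.4 end G [0.4864 0.0459 0.0563]
```

Call:
servo_tool --pt "0 0.3 0.2 -0.5 0 0 1" --pt "0 0.2 0.2 -0.3 0 0 1" --pt "0 0.2 0.2 -0.3 0 0 1" --pt "0 0.2 0.2 -0.3 0 0 1" --pt "0 0.2 0.2 -0.3 0 0 1"

```text
clock: 18.05
position: [0.4937, 0.0452, 0.0502]
ee_rot: [0.267, -0.625, 0.675, -0.289]
contact_force: [0.1, 4.5, 1.8]
width: 0.0106
gripper_force: 32.4
```

Call:
servo_tool --pt "0 0.1 0.1 -0.1 0 0 1" --pt "0 0.1 0.1 0 0 0 1" --pt "0 0 0 0 0 0 1" --pt "0 0 0 0 0 0 1" --pt "0 0 0 0 0 0 1"

```text
clock: 18.55
position: [0.4939, 0.0451, 0.0474]
ee_rot: [0.266, -0.625, 0.675, -0.288]
contact_force: [2.0, 3.2, -2.3]
width: 0.0111
gripper_force: 32.1
```

```bash
python3 - <<'E'
from hand import *
state(); a,d=angle(); print("angle",a,d)
E
```

```text
t 18.55 G [0.486  0.0457 0.055 ] z [ 0.719  -0.0564 -0.6927] y [-0.6907  0.0531 -0.7212] F [ 2.0123  3.194  -2.318 ] w 0.011093771543079865 32.14198172092438 q [-0.0177  0.3878  2.6153  3.2122  0.6673 -0.0145]
angle 1.2621621621621621 0.0001581326240589227
```

Call:
servo_tool --pt "0 0.1 0.1 0 0 0 1" --pt "0 0.1 0.1 0 0 0 1" --pt "0 0 0 0 0 0 1" --pt "0 0 0 0 0 0 1" --pt "0 0 0 0 0 0 1"

```text
clock: 19.05
position: [0.4941, 0.0451, 0.0464]
ee_rot: [0.268, -0.624, 0.674, -0.29]
contact_force: [-4.7, 3.8, 11.4]
width: 0.0111
gripper_force: 33.5
```

```bash
python3 - <<'E'
from hand import *
state(); a,d=angle(); print("angle",a,d)
E
```

```text
t 19.05 G [0.4861 0.0458 0.054 ] z [ 0.7226 -0.0565 -0.689 ] y [-0.687   0.0527 -0.7248] F [-4.6912  3.8162 11.4138] w 0.011066531708983973 33.47208023071289 q [-0.0174  0.3976  2.6215  3.2108  0.6885 -0.0126]
angle 1.2662162162162163 0.00019763037635311644
```

Call:
servo_tool --pt "0 -0.1 -0.1 0 0 0 1" --pt "0 0 0 0 0 0 0.4" --pt "0 0 0 0 0 0 0" --pt "0 0 0 0 0 0 0" --pt "0 0 0 0 0 0 0"

```text
clock: 19.55
position: [0.494, 0.0449, 0.046]
ee_rot: [0.266, -0.625, 0.675, -0.288]
contact_force: [-0.3, 0.6, -0.5]
width: 0.0426
gripper_force: 0.0
```

Call:
servo_tool --pt "0 0 -1.0 0 0 0 0" --pt "0 0 -1.5 0 0 0 0" --pt "0 0 -2 0 0 0 0" --pt "0 0 -2 0 0 0 0" --pt "0 0 -2 0 0 0 0"

```text
clock: 20.05
position: [0.4313, 0.0501, 0.1054]
ee_rot: [0.266, -0.625, 0.675, -0.288]
contact_force: [0.5, 0.4, 0.8]
width: 0.0427
gripper_force: 0.0
```

```bash
cat > potfit.py <<'E'
from fit import *
h=.066;l=.05;w=.031
obs=[("top",T((153,502)),(l,w,h)),("top",T((213,487)),(l,-w,h)),
("side",S((26,288)),(-l,w,h)),("side",S((106,242)),(l,w,h)),("side",S((149,260)),(l,-w,h)),("side",S((68,312)),(-l,-w,h))]
x,r=fit(obs,[.5,.3,.3])
E
python3 - <<'E'
from hand import *
import potfit; print("pot",potfit.x,potfit.r.round(1).tolist())
state()
t=save("top","top4.png")[:,:,::-1]; s=save("side","side4.png")[:,:,::-1]
x=potfit.x; c,sn=np.cos(x[2]),np.sin(x[2])
def mk(im,n):
    im=im.copy()
    for X,Y in((.05,.031),(.05,-.031),(-.05,-.031),(-.05,.031)):
        u=proj(n,[x[0]+c*X-sn*Y,x[1]+sn*X+c*Y,.066]); cv2.circle(im,tuple(int(round(v*4)) for v in u),3,(0,255,0),-1,shift=2)
    return im
up=lambda im:im
a=cv2.resize(cv2.convertScaleAbs(mk(t,"top")[200:300,160:260],alpha=1.6),(400,400),interpolation=cv2.INTER_CUBIC)
b=cv2.resize(mk(s,"side")[150:250,240:340],(400,400),interpolation=cv2.INTER_CUBIC)
d=cv2.resize(s[120:320,300:500],(400,400)); e=cv2.resize(cv2.convertScaleAbs(t[50:250,220:420],alpha=1.5),(400,400))
cv2.imwrite("pics/c6.png",cv2.resize(np.vstack([np.hstack([a,b]),np.hstack([e,d])]),(600,600)))
E
```

```text
pot [0.4914 0.3062 0.3877] [[0.1, 0.5], [0.5, -2.3], [-1.1, -1.4], [-0.8, -2.3], [0.3, 0.8], [0.3, 0.5]]
t 20.05 G [0.4234 0.0507 0.113 ] z [ 0.7189 -0.0561 -0.6928] y [-0.6908  0.0531 -0.7211] F [0.5326 0.3961 0.7578] w 0.042735185358932046 0.0 q [ 0.0037  0.103   2.6333  3.2922  0.4025 -0.083 ]
```

View pics/c6.png

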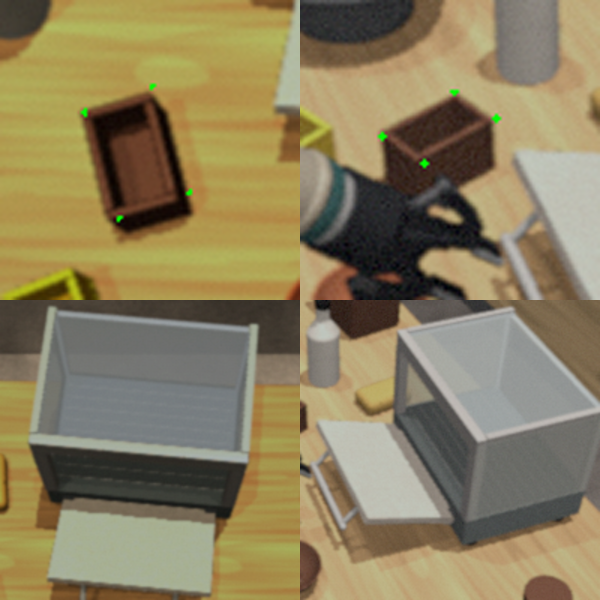

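The door is fully down, with its panel low in the bottom row. The pot marks fit in the side view, but the yaw is off in the top view. I refit with the top silhouette.

```bash
python3 - <<'E'
from hand import *
import potfit
from scipy.optimize import minimize
m=[]
for k in finder.silhouettes("pot_center","top"):
    print(k["p"],np.round(k["box"]))
    if abs(k["box"][0]-206)<12 and abs(k["box"][1]-254)<15: m.append(k["region"])
M=m[0].astype(np.uint8)
def corners(x,zs):
    c,s=np.cos(x[2]),np.sin(x[2]); return [[x[0]+c*X-s*Y,x[1]+s*X+c*Y,z] for z in zs for X,Y in((.05,.031),(.05,-.031),(-.05,-.031),(-.05,.031))]
M4=cv2.resize(M[200:300,160:260],(800,800),interpolation=cv2.INTER_LINEAR)
def cost(x,v=False):
    P=np.array([proj("top",p) for p in corners(x,(0,.066))]); P=(P-[160,200]+.5)*8
    I=np.zeros((800,800),np.uint8); cv2.fillConvexPoly(I,cv2.convexHull(P.astype(np.int32)),1)
    iou=(I&M4).sum()/(I|M4).sum()
    sd=np.mean([np.sum((proj("side",[x[0]+np.cos(x[2])*X-np.sin(x[2])*Y,x[1]+np.sin(x[2])*X+np.cos(x[2])*Y,Z])-px)**2) for n,px,(X,Y,Z) in potfit.obs[2:]])
    if v: print("iou",iou,"side rms",sd**.5)
    return (1-iou)+W*sd
for W in(0,.02):
    r=minimize(cost,[.49,.306,.3],method="Nelder-Mead",options=dict(initial_simplex=[[.49,.306,.3],[.5,.306,.3],[.49,.315,.3],[.49,.306,.4]])); print(W,r.x); cost(r.x,True)
E
```

```text
0.67 [206. 254.  35.  44.]
0.66 [182. 312.  41.  48.]
0.61 [462. 244.  34.  31.]
0.59 [206. 377.  47.  48.]
0 [0.4902 0.314  0.3111]
iou 0.9510367876355775 side rms 3.192030105942393
0.02 [0.4911 0.3115 0.3567]
iou 0.9079933592128714 side rms 2.4513068797552435
```

```bash
python3 - <<'E'
from ik import *
Y=.32;Q=side_or(Y,60); g=np.array([.490,.311,.042])-.012*np.array([np.cos(Y),np.sin(Y),0]); pre=g-.10*Q.apply([0,0,1])
for b in ik(pre,Q)+ik(g,Q): print(b)
s=manip.get_state(); w=s["ee_rot"]; q=R.from_quat([w[1],w[2],w[3],w[0]])
from scipy.spatial.transform import Slerp
Qm=Slerp([0,1],R.concatenate([q,Q]))(.5); print(Qm.apply([0,0,1]))
plan([([.38,.14,.20],Qm,9,-1),(pre,Q,11,-1)])
plan([(g,Q,5,-1)],(pre,Q))
E
```

```text
(np.False_, [0.53, 0.11, 2.37, -1.18, 0.11, -0.23], np.float64(0.0934))
(np.True_, [0.59, 0.28, 2.67, 3.45, 0.86, 1.5], np.float64(0.0))
(np.True_, [0.59, 0.28, 2.67, 3.45, 0.86, 1.5], np.float64(0.0))
(np.False_, [0.5, 0.33, 2.21, -1.18, 0.11, -0.24], np.float64(0.1235))
(np.True_, [0.53, 0.5, 2.54, 3.36, 0.95, 1.54], np.float64(0.0))
(np.True_, [0.53, 0.5, 2.54, 3.36, 0.95, 1.54], np.float64(0.0))
[ 0.747   0.1468 -0.6484]
[[-1.0, -0.3, -1.1, -0.2, -1.3, 4.2, -1], [-1.0, -0.2, -1.0, -0.2, -1.4, 4.1, -1], [-1.1, -0.2, -1.0, -0.2, -1.3, 4.2, -1], [-1.0, -0.1, -1.1, -0.2, -1.4, 4.2, -1], [-1.2, 0.1, -0.9, -0.2, -1.3, 4.2, -1]]
[[-1.1, 0.1, -1.0, -0.2, -1.3, 4.1, -1], [-1.1, 0.1, -0.9, -0.2, -1.4, 4.2, -1], [-1.2, 0.3, -0.9, -0.2, -1.3, 4.2, -1], [-1.1, 0.4, -0.9, -0.2, -1.3, 4.2, -1], [-0.5, 1.2, 0.9, -0.2, -1.1, 3.4, -1]]
[[-0.3, 1.3, 1.0, -0.1, -1.1, 3.4, -1], [-0.3, 1.3, 0.9, -0.2, -1.1, 3.4, -1], [-0.2, 1.2, 1.0, -0.2, -1.1, 3.4, -1], [-0.1, 1.3, 1.0, -0.1, -1.1, 3.5, -1], [0.0, 1.3, 1.0, -0.2, -1.1, 3.4, -1]]
[[0.1, 1.3, 0.9, -0.2, -1.1, 3.4, -1], [0.2, 1.3, 1.0, -0.2, -1.1, 3.4, -1], [0.3, 1.2, 1.0, -0.1, -1.1, 3.4, -1], [0.3, 1.3, 1.0, -0.2, -1.1, 3.4, -1], [0.5, 1.2, 0.9, -0.2, -1.1, 3.4, -1]]
max 1.3 4.2 end G [0.396  0.2801 0.0924]
[[0.0, 0.0, 2.0, 0.0, 0.0, 0.0, -1], [0.0, 0.0, 2.0, 0.0, 0.0, 0.0, -1], [0.0, 0.0, 2.0, 0.0, 0.0, 0.0, -1], [0.0, 0.0, 2.0, 0.0, 0.0, 0.0, -1], [0.0, 0.0, 2.0, 0.0, 0.0, 0.0, -1]]
max 2.0 0.0 end G [0.4786 0.3072 0.042 ]
```

```bash
python3 - <<'E'
from ik import *
from scipy.spatial.transform import Slerp
Y=.32;Q=side_or(Y,60); g=np.array([.490,.311,.042])-.012*np.array([np.cos(Y),np.sin(Y),0]); pre=g-.08*Q.apply([0,0,1])+[0,0,.02]
s=manip.get_state(); w=s["ee_rot"]; q=R.from_quat([w[1],w[2],w[3],w[0]])
Qm=Slerp([0,1],R.concatenate([q,Q]))(.5); m=[.43,.16,.22]
print(ik(pre,Q)[1],ik(m,Qm)[1])
plan([(m,Qm,9,-1),(pre,Q,11,-1)])
plan([(g,Q,5,-1)],(pre,Q))
E
```

```text
(np.True_, [0.58, 0.25, 2.62, 3.46, 0.79, 1.47], np.float64(0.0)) (np.True_, [0.22, -0.18, 2.34, -0.19, 0.11, -2.1], np.float64(0.0))
[[-1.2, -0.8, -0.8, -0.2, -1.3, 4.2, -1], [-1.4, -0.8, -0.8, -0.2, -1.4, 4.1, -1], [-1.3, -0.6, -0.8, -0.2, -1.3, 4.2, -1], [-1.5, -0.5, -0.8, -0.2, -1.4, 4.2, -1], [-1.5, -0.5, -0.7, -0.2, -1.3, 4.2, -1]]
[[-1.5, -0.3, -0.7, -0.2, -1.3, 4.1, -1], [-1.6, -0.2, -0.6, -0.2, -1.4, 4.2, -1], [-1.6, -0.1, -0.6, -0.2, -1.3, 4.2, -1], [-1.6, 0.1, -0.6, -0.2, -1.3, 4.2, -1], [-0.2, 1.4, 0.7, -0.2, -1.1, 3.4, -1]]
[[-0.1, 1.3, 0.8, -0.1, -1.1, 3.4, -1], [0.0, 1.4, 0.7, -0.2, -1.1, 3.4, -1], [0.0, 1.4, 0.8, -0.2, -1.1, 3.4, -1], [0.2, 1.4, 0.8, -0.1, -1.1, 3.5, -1], [0.3, 1.3, 0.7, -0.2, -1.1, 3.4, -1]]
[[0.3, 1.3, 0.8, -0.2, -1.1, 3.4, -1], [0.5, 1.3, 0.7, -0.2, -1.1, 3.4, -1], [0.5, 1.3, 0.8, -0.1, -1.1, 3.4, -1], [0.7, 1.2, 0.7, -0.2, -1.1, 3.4, -1], [0.7, 1.2, 0.8, -0.2, -1.1, 3.4, -1]]
max 1.6 4.2 end G [0.4132 0.2853 0.1018]
[[0.3, 0.0, 1.8, 0.0, 0.0, 0.0, -1], [0.4, 0.0, 1.8, 0.0, 0.0, 0.0, -1], [0.3, 0.0, 1.8, 0.0, 0.0, 0.0, -1], [0.4, 0.0, 1.8, 0.0, 0.0, 0.0, -1], [0.3, 0.0, 1.8, 0.0, 0.0, 0.0, -1]]
max 1.8 0.0 end G [0.4788 0.3073 0.0423]
```

```bash
python3 - <<'E'
from ik import *
Y=.32;Q=side_or(Y,60); g=np.array([.490,.311,.042])-.012*np.array([np.cos(Y),np.sin(Y),0]); pre=g-.08*Q.apply([0,0,1])+[0,0,.02]
Qm=side_or(.12,62)*R.from_euler("z",-45,degrees=True); m=[.42,.14,.155]
print(ik(m,Qm)[1])
plan([(m,Qm,9,-1),(pre,Q,11,-1)])
E
```

```text
(np.True_, [0.22, -0.02, 2.67, 3.29, 0.6, 0.7], np.float64(0.0))
[[-1.0, -0.3, -0.4, 1.2, -1.6, 4.2, -1], [-1.0, -0.2, -0.4, 1.3, -1.7, 4.2, -1], [-1.1, -0.1, -0.3, 1.2, -1.6, 4.3, -1], [-1.1, -0.1, -0.3, 1.2, -1.6, 4.2, -1], [-1.1, 0.0, -0.3, 1.2, -1.7, 4.2, -1]]
[[-1.1, 0.1, -0.3, 1.3, -1.6, 4.2, -1], [-1.0, 0.1, -0.2, 1.2, -1.6, 4.3, -1], [-1.1, 0.3, -0.2, 1.2, -1.7, 4.2, -1], [-1.1, 0.3, -0.1, 1.3, -1.6, 4.2, -1], [-0.7, 1.2, 0.3, -0.9, -0.2, 3.6, -1]]
[[-0.6, 1.3, 0.3, -1.0, -0.2, 3.6, -1], [-0.5, 1.2, 0.4, -0.9, -0.2, 3.5, -1], [-0.4, 1.3, 0.3, -0.9, -0.1, 3.6, -1], [-0.4, 1.4, 0.4, -1.0, -0.2, 3.6, -1], [-0.2, 1.3, 0.5, -0.9, -0.2, 3.6, -1]]
[[-0.2, 1.3, 0.4, -0.9, -0.2, 3.5, -1], [-0.1, 1.4, 0.4, -1.0, -0.2, 3.6, -1], [0.0, 1.3, 0.5, -0.9, -0.2, 3.6, -1], [0.1, 1.3, 0.5, -0.9, -0.2, 3.6, -1], [0.1, 1.4, 0.6, -1.0, -0.1, 3.5, -1]]
max 1.4 4.3 end G [0.4132 0.286  0.1021]
```

Call:
servo_tool --pt "-1.0 -0.3 -0.4 1.2 -1.6 4.2 -1" --pt "-1.0 -0.2 -0.4 1.3 -1.7 4.2 -1" --pt "-1.1 -0.1 -0.3 1.2 -1.6 4.3 -1" --pt "-1.1 -0.1 -0.3 1.2 -1.6 4.2 -1" --pt "-1.1 0.0 -0.3 1.2 -1.7 4.2 -1"

```text
clock: 20.7
position: [0.4349, 0.1024, 0.132]
ee_rot: [0.393, -0.494, 0.743, -0.223]
contact_force: [0.1, -0.0, 0.2]
width: 0.0855
gripper_force: 0.0
```

Call:
servo_tool --pt "-1.1 0.1 -0.3 1.3 -1.6 4.2 -1" --pt "-1.0 0.1 -0.2 1.2 -1.6 4.3 -1" --pt "-1.1 0.3 -0.2 1.2 -1.7 4.2 -1" --pt "-1.1 0.3 -0.1 1.3 -1.6 4.2 -1" --pt "-0.7 1.2 0.3 -0.9 -0.2 3.6 -1"

```text
clock: 21.2
position: [0.4418, 0.1629, 0.159]
ee_rot: [0.481, -0.354, 0.789, -0.145]
contact_force: [-0.8, -0.3, -0.3]
width: 0.0853
gripper_force: 0.0
```

Call:
servo_tool --pt "-0.6 1.3 0.3 -1.0 -0.2 3.6 -1" --pt "-0.5 1.2 0.4 -0.9 -0.2 3.5 -1" --pt "-0.4 1.3 0.3 -0.9 -0.1 3.6 -1" --pt "-0.4 1.4 0.4 -1.0 -0.2 3.6 -1" --pt "-0.2 1.3 0.5 -0.9 -0.2 3.6 -1"

```text
clock: 21.7
position: [0.4383, 0.2298, 0.1336]
ee_rot: [0.488, -0.248, 0.836, -0.034]
contact_force: [0.2, 0.2, -0.1]
width: 0.0855
gripper_force: 0.0
```

Call:
servo_tool --pt "-0.2 1.3 0.4 -0.9 -0.2 3.5 -1" --pt "-0.1 1.4 0.4 -1.0 -0.2 3.6 -1" --pt "0.0 1.3 0.5 -0.9 -0.2 3.6 -1" --pt "0.1 1.3 0.5 -0.9 -0.2 3.6 -1" --pt "0.1 1.4 0.6 -1.0 -0.1 3.5 -1"

```text
clock: 22.2
position: [0.4343, 0.2967, 0.1091]
ee_rot: [0.483, -0.136, 0.861, 0.078]
contact_force: [0.2, 0.2, -0.9]
width: 0.0853
gripper_force: 0.0
```

```bash
python3 - <<'E'
from plan import *
state()
s=save("side","side5.png")[:,:,::-1]; t=save("top","top5.png")[:,:,::-1]
cv2.imwrite("pics/c7.png",np.hstack([cv2.resize(cv2.convertScaleAbs(t[190:320,150:280],alpha=1.6),(400,400),interpolation=cv2.INTER_CUBIC),cv2.resize(s[140:270,210:340],(400,400),interpolation=cv2.INTER_CUBIC)]))
Y=.32;Q=side_or(Y,60); g=np.array([.490,.311,.042])-.012*np.array([np.cos(Y),np.sin(Y),0])
plan([(g,Q,5,-1)])
E
```

```text
t 22.2 G [0.4254 0.2938 0.1149] z [ 0.8112  0.2659 -0.5208] y [-0.3095  0.9509  0.0035] F [ 0.1828  0.1935 -0.9491] w 0.08528965326483653 0.0 q [0.6647 0.3859 2.609  3.5269 0.886  1.5105]
[[0.7, -0.1, 1.7, 0.0, -0.3, 0.0, -1], [0.7, -0.1, 1.7, 0.0, -0.2, 0.0, -1], [0.6, -0.1, 1.6, -0.1, -0.3, -0.1, -1], [0.7, -0.1, 1.7, 0.0, -0.3, 0.0, -1], [0.8, 0.0, 1.7, 0.0, -0.3, 0.0, -1]]
max 1.7 0.3 end G [0.4784 0.3077 0.0415]
```

View pics/c7.png

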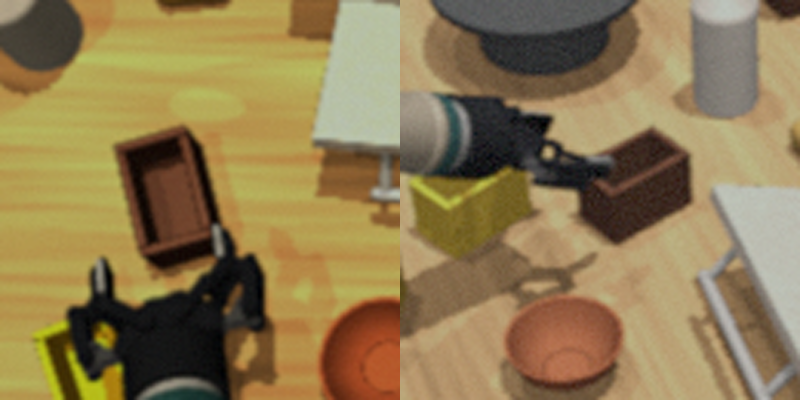

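```bash
python3 - <<'E'
from fit import *
f=lambda u:np.array(u)*130/400+[150,190]
for u in((117,147),(186,127),(215,243),(148,258)): print(at_z("top",f(u),.066))
g=lambda u:np.array(u)*130/400+[210,140]
for u in((580,183),(653,130),(689,155),(617,208)): print(at_z("side",g((u[0]-400,u[1])),.066))
h=.066;l=.05;w=.031
obs=[("top",f((117,147)),(l,w,h)),("top",f((186,127)),(l,-w,h)),("top",f((215,243)),(-l,-w,h)),("top",f((148,258)),(-l,w,h)),("side",g((253,130)),(l,w,h)),("side",g((289,155)),(l,-w,h)),("side",g((217,208)),(-l,-w,h))]
x,r=fit(obs,[.49,.31,.3]);print(x,r.round(1).tolist())
x,r=fit(obs[:4],[.49,.31,.3]);print(x,r.round(1).tolist())
x,r=fit(obs[4:],[.49,.31,.3]);print(x,r.round(1).tolist())
E
```

```text
[0.5232 0.3522 0.066 ]
[0.5415 0.2956 0.066 ]
[0.4428 0.2646 0.066 ]
[0.4294 0.3188 0.066 ]
[0.4312 0.2936 0.066 ]
[0.5259 0.3428 0.066 ]
[0.5436 0.2906 0.066 ]
[0.4508 0.2438 0.066 ]
[0.4858 0.306  0.3193] [[0.4, -0.1], [1.4, -0.6], [1.6, -2.0], [-0.4, 0.3], [-1.7, -1.3], [-0.4, -0.3], [-2.9, -3.2]]
[0.4844 0.3081 0.3077] [[-0.2, 0.2], [0.8, 0.0], [0.6, -1.3], [-1.5, 0.8]]
[0.4875 0.296  0.3781] [[-1.1, 0.2], [1.2, 0.8], [-0.0, -1.2]]
```

Left panel: the pot's rim spans (117,147) to (215,243). The fingers sit slightly left of its axis, so I shift right about 7 mm, then go in.

```bash
python3 - <<'E'
from plan import *
Y=.32;Q=side_or(Y,60); h=np.array([np.cos(Y),np.sin(Y),0]); g=np.array([.4855,.306,.042])-.012*h
plan([(g-.055*h+[0,0,.062],Q,3,-1),(g,Q,7,-1)])
E
```

```text
[[0.4, -0.3, 0.0, 0.0, -0.5, 0.0, -1], [0.4, -0.2, 0.0, -0.1, -0.4, -0.1, -1], [0.4, -0.3, 0.0, 0.0, -0.5, 0.0, -1], [0.4, 0.0, 1.1, 0.0, 0.0, 0.0, -1], [0.4, 0.0, 1.1, 0.0, 0.0, 0.0, -1]]
[[0.3, 0.0, 1.2, 0.0, 0.0, 0.0, -1], [0.4, 0.0, 1.1, 0.0, 0.0, 0.0, -1], [0.4, 0.0, 1.1, 0.0, 0.0, 0.0, -1], [0.4, 0.0, 1.1, 0.0, 0.0, 0.0, -1], [0.4, 0.0, 1.1, 0.0, 0.0, 0.0, -1]]
max 1.2 0.5 end G [0.4736 0.3019 0.0419]
```

Call:
servo_tool --pt "0.4 -0.3 0.0 0.0 -0.5 0.0 -1" --pt "0.4 -0.2 0.0 -0.1 -0.4 -0.1 -1" --pt "0.4 -0.3 0.0 0.0 -0.5 0.0 -1" --pt "0.4 0.0 1.1 0.0 0.0 0.0 -1" --pt "0.4 0.0 1.1 0.0 0.0 0.0 -1"

```text
clock: 22.8
position: [0.4453, 0.2907, 0.0817]
ee_rot: [0.494, -0.137, 0.855, 0.079]
contact_force: [1.0, -0.1, 0.6]
width: 0.0854
gripper_force: 0.0
```

Call:
servo_tool --pt "0.3 0.0 1.2 0.0 0.0 0.0 -1" --pt "0.4 0.0 1.1 0.0 0.0 0.0 -1" --pt "0.4 0.0 1.1 0.0 0.0 0.0 -1" --pt "0.4 0.0 1.1 0.0 0.0 0.0 -1" --pt "0.4 0.0 1.1 0.0 0.0 0.0 -1"

```text
clock: 23.3
position: [0.4828, 0.3034, 0.0371]
ee_rot: [0.494, -0.137, 0.855, 0.079]
contact_force: [-0.4, -0.2, 0.2]
width: 0.0857
gripper_force: 0.0
```

Call:
servo_tool --pt "0 0 0 0 0 0 -0.7" --pt "0 0 0 0 0 0 -0.5" --pt "0 0 0 0 0 0 1" --pt "0 0 0 0 0 0 1" --pt "0 0 0 0 0 0 1" --squeeze 45

```text
clock: 23.8
position: [0.4816, 0.3034, 0.0379]
ee_rot: [0.494, -0.137, 0.855, 0.08]
contact_force: [-1.2, 0.8, -1.6]
width: 0.0617
gripper_force: 52.6
```

```bash
python3 - <<'E'
from plan import *
state()
E
```

```text
t 23.8 G [0.4726 0.3004 0.0434] z [ 0.8228  0.2713 -0.4994] y [-0.3127  0.9498  0.0008] F [-1.2406  0.7948 -1.6364] w 0.061727182722116226 52.63013541698456 q [0.5809 0.6961 2.621  3.3834 1.2179 1.62  ]
```

```bash
python3 - <<'E'
from ik import *
yaw0=.318; o=.014; H=.0434
def wp(xc,zb,yaw=-.078): return cabp(xc-o,0,zb+H)
Q0=side_or(yaw0,60);Q1=side_or(-.078,60)
W=[(np.array([.4726,.3004,H+.02]),Q0,3),(np.array([.465,.295,H+.16]),Q0,7),(wp(-.19,.165),Q1,14),(wp(-.15,.155),Q1,2),(wp(-.05,.117),Q1,5),(wp(.0,.101),Q1,3),(wp(.03,.094),Q1,3),(wp(.07,.090),Q1,3)]
for g,Q,n in W: print(np.round(g,3),ik(g,Q)[1])
plan([(g,Q,n,1) for g,Q,n in W])
E
```

```text
[0.473 0.3   0.063] (np.True_, [0.52, 0.43, 2.54, 3.37, 0.87, 1.52], np.float64(0.0))
[0.465 0.295 0.203] (np.True_, [0.52, 0.05, 2.33, 3.71, 0.33, 1.13], np.float64(0.0))
[0.474 0.047 0.208] (np.True_, [-0.01, -0.11, 2.46, 3.36, 0.26, 1.39], np.float64(0.0))
[0.514 0.044 0.198] (np.True_, [-0.02, -0.01, 2.42, 3.3, 0.32, 1.45], np.float64(0.0))
[0.614 0.036 0.16 ] (np.True_, [-0.03, 0.23, 2.28, 3.23, 0.42, 1.51], np.float64(0.0))
[0.664 0.032 0.144] (np.True_, [-0.04, 0.33, 2.19, 3.22, 0.42, 1.52], np.float64(0.0))
[0.693 0.03  0.137] (np.True_, [-0.04, 0.38, 2.12, 3.22, 0.41, 1.52], np.float64(0.0))
[0.733 0.027 0.133] (np.True_, [-0.04, 0.44, 2.03, 3.22, 0.37, 1.51], np.float64(0.0))
[[-0.6, 0.0, -0.3, 0.0, 0.0, 0.0, 1], [-0.6, 0.0, -0.4, 0.0, 0.0, 0.0, 1], [-0.5, 0.0, -0.3, 0.0, 0.0, 0.0, 1], [-1.7, 0.0, -1.1, 0.0, 0.0, 0.0, 1], [-1.6, -0.1, -1.1, 0.0, 0.0, 0.0, 1]]
[[-1.7, 0.0, -1.1, 0.0, 0.0, 0.0, 1], [-1.7, 0.0, -1.1, 0.0, 0.0, 0.0, 1], [-1.7, -0.1, -1.1, 0.0, 0.0, 0.0, 1], [-1.6, 0.0, -1.2, 0.0, 0.0, 0.0, 1], [-1.7, -0.1, -1.1, 0.0, 0.0, 0.0, 1]]
[[0.2, -1.7, -0.4, 1.4, 0.0, 0
[... 407 characters left out ...]
.8, 1], [0.0, -1.8, 0.1, 1.4, 0.0, 0.8, 1], [-0.2, -1.8, 0.1, 1.4, 0.0, 0.8, 1], [-0.5, 0.0, 2.0, 0.0, 0.0, 0.0, 1]]
[[-0.6, 0.0, 2.0, 0.0, 0.0, 0.0, 1], [-0.3, 0.0, 2.1, 0.0, 0.0, 0.0, 1], [-0.4, 0.0, 2.1, 0.0, 0.0, 0.0, 1], [-0.3, 0.0, 2.1, 0.0, 0.0, 0.0, 1], [-0.4, 0.0, 2.1, 0.0, 0.0, 0.0, 1]]
[[-0.3, 0.1, 2.1, 0.0, 0.0, 0.0, 1], [-0.4, 0.0, 1.7, 0.0, 0.0, 0.0, 1], [-0.3, 0.0, 1.7, 0.0, 0.0, 0.0, 1], [-0.4, 0.0, 1.8, 0.0, 0.0, 0.0, 1], [-0.3, 0.0, 1.0, 0.0, 0.0, 0.0, 1]]
[[-0.3, 0.0, 0.9, 0.0, 0.0, 0.0, 1], [-0.3, 0.0, 1.0, 0.0, 0.0, 0.0, 1], [-0.5, 0.0, 1.2, 0.0, 0.0, 0.0, 1], [-0.6, 0.0, 1.2, 0.0, 0.0, 0.0, 1], [-0.5, 0.0, 1.3, 0.0, 0.0, 0.0, 1]]
max 2.1 1.5 end G [0.7334 0.0274 0.1328]
```

Call:
servo_tool --pt "-0.6 0.0 -0.3 0.0 0.0 0.0 1" --pt "-0.6 0.0 -0.4 0.0 0.0 0.0 1" --pt "-0.5 0.0 -0.3 0.0 0.0 0.0 1" --pt "-1.7 0.0 -1.1 0.0 0.0 0.0 1" --pt "-1.6 -0.1 -1.1 0.0 0.0 0.0 1"

```text
clock: 24.3
position: [0.4789, 0.3011, 0.0965]
ee_rot: [0.493, -0.137, 0.856, 0.079]
contact_force: [0.1, 1.3, -3.0]
width: 0.0618
gripper_force: 52.5
```

Call:
servo_tool --pt "-1.7 0.0 -1.1 0.0 0.0 0.0 1" --pt "-1.7 0.0 -1.1 0.0 0.0 0.0 1" --pt "-1.7 -0.1 -1.1 0.0 0.0 0.0 1" --pt "-1.6 0.0 -1.2 0.0 0.0 0.0 1" --pt "-1.7 -0.1 -1.1 0.0 0.0 0.0 1"

```text
clock: 24.8
position: [0.4723, 0.2967, 0.1976]
ee_rot: [0.493, -0.137, 0.856, 0.08]
contact_force: [0.2, -0.5, -3.9]
width: 0.0614
gripper_force: 52.5
```

Call:
servo_tool --pt "0.2 -1.7 -0.4 1.4 0.0 0.8 1" --pt "0.2 -1.8 -0.4 1.4 0.0 0.8 1" --pt "0.2 -1.7 -0.4 1.4 0.0 0.8 1" --pt "0.1 -1.8 -0.3 1.4 0.0 0.8 1" --pt "0.1 -1.7 -0.3 1.4 0.0 0.8 1"

```text
clock: 25.3
position: [0.4765, 0.2063, 0.1979]
ee_rot: [0.497, -0.075, 0.863, 0.043]
contact_force: [0.2, -0.4, -3.4]
width: 0.0611
gripper_force: 52.6
```

Call:
servo_tool --pt "0.1 -1.8 -0.2 1.4 0.0 0.8 1" --pt "0.1 -1.8 -0.2 1.4 0.0 0.8 1" --pt "0.0 -1.8 -0.2 1.4 0.0 0.9 1" --pt "0.0 -1.8 -0.1 1.5 0.0 0.8 1" --pt "0.0 -1.8 0.0 1.4 0.0 0.8 1"

```text
clock: 25.8
position: [0.4801, 0.1164, 0.1996]
ee_rot: [0.499, -0.013, 0.867, 0.008]
contact_force: [-0.3, 0.6, -4.2]
width: 0.0615
gripper_force: 52.6
```

Call:
servo_tool --pt "0.0 -1.8 0.0 1.4 0.0 0.8 1" --pt "-0.1 -1.8 0.0 1.4 0.0 0.8 1" --pt "0.0 -1.8 0.1 1.4 0.0 0.8 1" --pt "-0.2 -1.8 0.1 1.4 0.0 0.8 1" --pt "0 0.0 0 0.0 0.0 0.0 1"

```text
clock: 26.3
position: [0.483, 0.044, 0.2015]
ee_rot: [0.499, 0.036, 0.866, -0.02]
contact_force: [0.2, 0.2, -2.8]
width: 0.0612
gripper_force: 52.5
```

```bash
python3 - <<'E'
from ik import *
state()
o=.014; H=.0434
s=save("side","side6.png")[:,:,::-1].copy(); t=save("top","top6.png")[:,:,::-1].copy()
from hand import nowG
G,q=nowG(); z=q.apply([0,0,1]); h=np.r_[z[:2]/np.linalg.norm(z[:2]),0]; l=np.cross([0,0,1],h); c=G+o*h; 
for im,n in((s,"side"),(t,"top")):
  for X,Y in((.05,.031),(.05,-.031),(-.05,-.031),(-.05,.031)):
    u=proj(n,c+X*h+Y*l+[0,0,.066-H]); cv2.circle(im,tuple(int(round(v*4)) for v in u),3,(0,255,0),-1,shift=2)
cv2.imwrite("pics/c8.png",np.hstack([cv2.resize(cv2.convertScaleAbs(t[130:290,230:390],alpha=1.6),(400,400),interpolation=cv2.INTER_CUBIC),cv2.resize(s[110:290,270:450],(400,400),interpolation=cv2.INTER_CUBIC)]))
def wp(xc,zb): return cabp(xc-o,0,zb+H)
Q1=side_or(-.078,60)
plan([(wp(-.15,.155),Q1,3,1),(wp(-.05,.117),Q1,5,1),(wp(.0,.101),Q1,3,1),(wp(.03,.094),Q1,4,1),(wp(.07,.090),Q1,5,1)])
E
```

```text
t 26.3 G [0.4735 0.0448 0.2071] z [ 0.8622 -0.0713 -0.5015] y [0.0827 0.9966 0.0005] F [ 0.2029  0.1922 -2.763 ] w 0.06122244804495866 52.522541396319866 q [ 0.0001 -0.0046  2.5707  3.2987  0.4735  1.4728]
[[-0.4, 0.0, 1.3, 0.0, 0.0, 0.0, 1], [-0.4, 0.1, 1.3, -0.1, -0.1, 0.0, 1], [-0.5, 0.0, 1.3, 0.0, 0.0, -0.1, 1], [-0.3, 0.0, 2.1, 0.0, 0.0, 0.0, 1], [-0.4, 0.0, 2.1, 0.0, 0.0, 0.0, 1]]
[[-0.3, 0.0, 2.2, 0.0, 0.0, 0.0, 1], [-0.3, 0.0, 2.1, 0.0, 0.0, 0.0, 1], [-0.4, 0.0, 2.1, 0.0, 0.0, 0.0, 1], [-0.4, 0.0, 1.7, 0.0, 0.0, 0.0, 1], [-0.3, 0.0, 1.7, 0.0, 0.0, 0.0, 1]]
[[-0.4, 0.0, 1.7, 0.0, 0.0, 0.0, 1], [-0.2, 0.0, 0.7, 0.0, 0.0, 0.0, 1], [-0.2, 0.0, 0.8, 0.0, 0.0, 0.0, 1], [-0.2, 0.0, 0.7, 0.0, 0.0, 0.0, 1], [-0.3, 0.0, 0.8, 0.0, 0.0, 0.0, 1]]
[[-0.3, 0.0, 0.7, 0.0, 0.0, 0.0, 1], [-0.3, 0.0, 0.8, 0.0, 0.0, 0.0, 1], [-0.4, 0.0, 0.7, 0.0, 0.0, 0.0, 1], [-0.3, 0.0, 0.7, 0.0, 0.0, 0.0, 1], [-0.3, 0.0, 0.7, 0.0, 0.0, 0.0, 1]]
max 2.2 0.1 end G [0.7329 0.0268 0.1335]
```

View pics/c8.png

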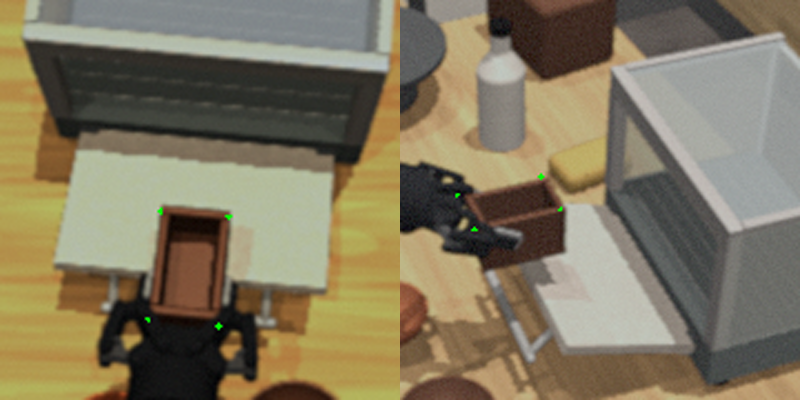

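The pot is held level and aligned over the open door. Predicted rim corners lie on the rim at left panel (160,211) and (228,216), so I go in. All 10 picture views are used; from here I check by numbers.

Call:
servo_tool --pt "-0.4 0.0 1.3 0.0 0.0 0.0 1" --pt "-0.4 0.1 1.3 0 0 0.0 1" --pt "-0.5 0.0 1.3 0.0 0.0 0 1" --pt "-0.3 0.0 2.1 0.0 0.0 0.0 1" --pt "-0.4 0.0 2.1 0.0 0.0 0.0 1"

```text
clock: 26.9
position: [0.5655, 0.0412, 0.1795]
ee_rot: [0.5, 0.034, 0.865, -0.019]
contact_force: [-0.1, -0.2, -3.1]
width: 0.0614
gripper_force: 52.8
```

Call:
servo_tool --pt "-0.3 0.0 2.2 0.0 0.0 0.0 1" --pt "-0.3 0.0 2.1 0.0 0.0 0.0 1" --pt "-0.4 0.0 2.1 0.0 0.0 0.0 1" --pt "-0.4 0.0 1.7 0.0 0.0 0.0 1" --pt "-0.3 0.0 1.7 0.0 0.0 0.0 1"

```text
clock: 27.4
position: [0.6588, 0.0337, 0.1452]
ee_rot: [0.5, 0.034, 0.865, -0.019]
contact_force: [0.1, -0.2, -3.5]
width: 0.0613
gripper_force: 52.7
```

Call:
servo_tool --pt "-0.4 0.0 1.7 0.0 0.0 0.0 1" --pt "-0.2 0.0 0.7 0.0 0.0 0.0 1" --pt "-0.2 0.0 0.8 0.0 0.0 0.0 1" --pt "-0.2 0.0 0.7 0.0 0.0 0.0 1" --pt "-0.3 0.0 0.8 0.0 0.0 0.0 1"

```text
clock: 27.9
position: [0.7043, 0.0298, 0.1336]
ee_rot: [0.5, 0.034, 0.865, -0.019]
contact_force: [-0.2, 0.0, -3.8]
width: 0.0614
gripper_force: 52.5
```

Call:
servo_tool --pt "-0.3 0.0 0.7 0.0 0.0 0.0 1" --pt "-0.3 0.0 0.8 0.0 0.0 0.0 1" --pt "-0.4 0.0 0.7 0.0 0.0 0.0 1" --pt "-0.3 0.0 0.7 0.0 0.0 0.0 1" --pt "-0.3 0.0 0.7 0.0 0.0 0.0 1"

```text
clock: 28.4
position: [0.7441, 0.0266, 0.1297]
ee_rot: [0.5, 0.034, 0.865, -0.019]
contact_force: [-1.3, 0.4, -4.2]
width: 0.0613
gripper_force: 52.5
```

```bash
python3 - <<'E'
from ik import *
state()
Q1=side_or(-.078,60)
plan([(cabp(.058,0,.1274),Q1,5,1)])
E
```

```text
t 28.4 G [0.7346 0.0274 0.1352] z [ 0.8642 -0.0677 -0.4986] y [0.0784 0.9969 0.0004] F [-1.2529  0.3706 -4.1574] w 0.06127840142617935 52.49557267874479 q [-0.0428  0.4539  2.1664  3.2025  0.528   1.5363]
[[0.1, 0.0, 0.1, 0.0, 0.0, 0.0, 1], [0.2, 0.0, 0.1, 0.0, 0.0, 0.0, 1], [0.1, 0.0, 0.1, 0.0, 0.1, 0.0, 1], [0.1, 0.0, 0.1, 0.0, 0.0, 0.0, 1], [0.1, -0.1, 0.1, 0.0, 0.0, 0.0, 1]]
max 0.2 0.1 end G [0.7359 0.0263 0.1275]
```

Call:
servo_tool --pt "0.1 0 0.1 0 0 0 1" --pt "0.2 0 0.1 0 0 0 1" --pt "0.1 0 0.1 0 0 0 1" --pt "0.1 0 0.1 0 0 0 1" --pt "0.1 0 0 0 0 0 1"

```text
clock: 28.9
position: [0.7437, 0.0267, 0.1222]
ee_rot: [0.5, 0.034, 0.865, -0.019]
contact_force: [-0.9, -0.2, -4.0]
width: 0.0616
gripper_force: 52.5
```

Call:
servo_tool --pt "0.1 0 0 0 0 0 1" --pt "0.05 0 0.05 0 0 0 1" --pt "0 0 0 0 0 0 1" --pt "0 0 0 0 0 0 1" --pt "0 0 0 0 0 0 1"

```text
clock: 29.4
position: [0.7437, 0.0267, 0.1211]
ee_rot: [0.5, 0.034, 0.865, -0.019]
contact_force: [-0.8, 0.8, -3.5]
width: 0.0615
gripper_force: 52.5
```

```bash
python3 - <<'E'
from ik import *
state()
E
```

```text
t 29.4 G [0.7342 0.0274 0.1266] z [ 0.8642 -0.0677 -0.4986] y [0.0784 0.9969 0.0004] F [-0.7545  0.756  -3.5497] w 0.06151244378587978 52.496159076690674 q [-0.0428  0.471   2.1746  3.2001  0.5534  1.5392]
```

Call:
servo_tool --pt "0.1 0 0 0 0 0 1" --pt "0.05 0 0.05 0 0 0 1" --pt "0 0 0 0 0 0 1" --pt "0 0 0 0 0 0 1" --pt "0 0 0 0 0 0 1"

```text
clock: 29.9
position: [0.7436, 0.0267, 0.1199]
ee_rot: [0.501, 0.034, 0.865, -0.019]
contact_force: [-1.3, -0.4, -0.8]
width: 0.0617
gripper_force: 52.8
```

Call:
servo_tool --pt "0.05 0 0 0 0 0 1" --pt "0 0 0 0 0 0 -0.5" --pt "0 0 0 0 0 0 -0.8" --pt "0 0 0 0 0 0 -0.8" --pt "0 0 0 0 0 0 -0.8"

```text
clock: 30.4
position: [0.7433, 0.0267, 0.1192]
ee_rot: [0.501, 0.034, 0.865, -0.019]
contact_force: [-0.2, -0.5, -1.0]
width: 0.0768
gripper_force: 0.0
```

```bash
python3 - <<'E'
from ik import *
state()
Q1=side_or(-.078,60)
W=[(cabp(.03,0,.135),-.8),(cabp(-.05,0,.165),-.8),(cabp(-.21,0,.21),-.8)]
for g,_ in W: print(ik(g,Q1)[1])
plan([(W[0][0],Q1,4,-.8),(W[1][0],Q1,5,-.8),(W[2][0],Q1,6,-.8)])
E
```

```text
t 30.4 G [0.7338 0.0275 0.1247] z [ 0.8644 -0.0678 -0.4982] y [0.0784 0.9969 0.0004] F [-0.2363 -0.4653 -1.0217] w 0.07675420493871629 0.0 q [-0.0427  0.4747  2.1773  3.1995  0.5602  1.5398]
(np.True_, [-0.04, 0.4, 2.09, 3.22, 0.4, 1.52], np.float64(0.0))
(np.True_, [-0.04, 0.24, 2.24, 3.24, 0.39, 1.5], np.float64(0.0))
(np.True_, [-0.01, -0.12, 2.47, 3.37, 0.26, 1.38], np.float64(0.0))
[[0.1, 0.0, -0.7, 0.0, 0.0, 0.0, -0.8], [0.1, 0.0, -0.7, 0.0, 0.1, 0.0, -0.8], [0.1, 0.0, -0.7, 0.0, 0.0, 0.0, -0.8], [0.1, -0.1, -0.7, 0.0, 0.0, 0.0, -0.8], [0.3, 0.0, -1.7, 0.0, 0.0, 0.0, -0.8]]
[[0.3, 0.0, -1.7, 0.0, 0.0, 0.0, -0.8], [0.3, 0.0, -1.7, 0.0, 0.0, 0.0, -0.8], [0.2, 0.0, -1.6, 0.0, 0.0, 0.0, -0.8], [0.3, 0.0, -1.7, 0.0, 0.0, 0.0, -0.8], [0.7, 0.0, -2.7, 0.0, 0.0, 0.0, -0.8]]
[[0.7, 0.0, -2.7, 0.0, 0.0, 0.0, -0.8], [0.7, 0.0, -2.7, 0.0, 0.0, 0.0, -0.8], [0.6, 0.0, -2.7, 0.0, 0.0, 0.0, -0.8], [0.7, 0.0, -2.6, 0.0, 0.0, 0.0, -0.8], [0.7, 0.0, -2.7, 0.0, 0.0, 0.0, -0.8]]
max 2.7 0.1 end G [0.4685 0.0473 0.21  ]
```

Call:
servo_tool --pt "0.1 0.0 -0.7 0.0 0.0 0.0 -0.8" --pt "0.1 0.0 -0.7 0.0 0 0.0 -0.8" --pt "0.1 0.0 -0.7 0.0 0.0 0.0 -0.8" --pt "0.1 0 -0.7 0.0 0.0 0.0 -0.8" --pt "0.3 0.0 -1.7 0.0 0.0 0.0 -0.8"

```text
clock: 30.9
position: [0.7006, 0.03, 0.1359]
ee_rot: [0.501, 0.034, 0.865, -0.02]
contact_force: [0.2, 0.1, 1.1]
width: 0.0767
gripper_force: 0.0
```

Call:
servo_tool --pt "0.3 0.0 -1.7 0.0 0.0 0.0 -0.8" --pt "0.3 0.0 -1.7 0.0 0.0 0.0 -0.8" --pt "0.2 0.0 -1.6 0.0 0.0 0.0 -0.8" --pt "0.3 0.0 -1.7 0.0 0.0 0.0 -0.8" --pt "0.7 0.0 -2.7 0.0 0.0 0.0 -0.8"

```text
clock: 31.4
position: [0.6103, 0.0371, 0.1679]
ee_rot: [0.501, 0.034, 0.864, -0.02]
contact_force: [0.8, 0.2, 0.4]
width: 0.0768
gripper_force: 0.0
```

Call:
servo_tool --pt "0.7 0.0 -2.7 0.0 0.0 0.0 -0.8" --pt "0.7 0.0 -2.7 0.0 0.0 0.0 -0.8" --pt "0.6 0.0 -2.7 0.0 0.0 0.0 -0.8" --pt "0.7 0.0 -2.6 0.0 0.0 0.0 -0.8" --pt "0.7 0.0 -2.7 0.0 0.0 0.0 -0.8"

```text
clock: 31.9
position: [0.4759, 0.0476, 0.2042]
ee_rot: [0.5, 0.034, 0.865, -0.019]
contact_force: [-0.0, -0.1, 0.4]
width: 0.0773
gripper_force: 0.0
```

```bash
python3 - <<'E'
from ik import *
state()
for n in("top","side"):
    optics.get_image(n)
    print(n,[(np.round(k["at"]),round(k["p"],2)) for k in finder.tip_of("pot_center",n)[:5]], "expect",proj(n,cabp(.071,0,.115)))
m=[.45,.05,.18]; e=np.array([.4234,.0507,.113])
for g,Q in((m,bar_or(-.078,60)),(e,bar_or(-.078,46))): print(ik(g,Q)[1])
plan([(m,bar_or(-.078,60),14,0),(e,bar_or(-.078,46),6,0)])
h=handle(1.262); plan([(h,bar_or(-.078,46),5,0)],(e,bar_or(-.078,46)))
E
```

```text
t 31.9 G [0.4664 0.0483 0.2097] z [ 0.8642 -0.0678 -0.4986] y [0.0784 0.9969 0.0004] F [-0.0133 -0.095   0.4494] w 0.07730249154538253 0.0 q [ 0.0138 -0.0215  2.5777  3.3193  0.4679  1.4584]
top [(array([208., 377.]), 0.64), (array([317., 150.]), 0.62)] expect [316.1831 150.653 ]
side [(array([233., 204.]), 0.95), (array([188., 236.]), 0.85), (array([411., 208.]), 0.58), (array([321., 251.]), 0.44)] expect [408.7832 212.0218]
(np.True_, [-0.0, -0.09, 2.57, 3.32, 0.39, -0.12], np.float64(0.0))
(np.True_, [-0.01, -0.02, 2.6, 3.34, 0.25, -0.14], np.float64(0.0))
[[0.3, 0.0, 0.0, 0.0, 0.0, -6.4, 0], [0.2, 0.0, 0.0, 0.0, 0.0, -6.5, 0], [0.2, 0.1, 0.0, 0.0, 0.0, -6.4, 0], [0.3, 0.1, 0.0, -0.1, 0.0, -6.4, 0], [0.2, 0.1, 0.0, 0.0, 0.1, -6.5, 0]]
[[0.2, 0.1, 0.0, 0.0, 0.0, -6.4, 0], [0.2, 0.2, 0.0, 0.0, 0.0, -6.4, 0], [0.2, 0.2, 0.0, 0.0, 0.0, -6.4, 0], [0.2, 0.2, 0.0, 0.0, 0.0, -6.5, 0], [0.1, 0.2, 0.0, 0.0, 0.0, -6.4, 0]]
[[0.1, 0.2, 0.0, 0.0, 0.0, -6.4, 0], [0.1, 0.2, 0.0, -0.1, 0.1, -6.5, 0], [0.0, 0.3, 0.0, 0.0, 0.0, -6.4, 0], [0.1, 0.2, 0.0, 0.0, 0.0, -6.4, 0], [0.0, 1.2, 0.2, -2.3, 0.0, 0.0, 0]]
[[0.0, 1.3, 0.2, -2.4, 0.0, 0.0, 0], [0.1, 1.2, 0.2, -2.3, 0.0, 0.0, 0], [0.0, 1.2, 0.4, -2.3, 0.0, 0.0, 0], [0.0, 1.2, 0.3, -2.3, 0.0, 0.0, 0], [0.0, 1.2, 0.4, -2.4, 0.0, 0.0, 0]]
max 1.3 6.5 end G [0.4231 0.0509 0.1131]
[[0.0, 0.0, 1.7, 0.0, 0.0, 0.0, 0], [0.0, -0.1, 1.7, 0.0, 0.0, 0.0, 0], [0.0, 0.0, 1.7, 0.0, 0.0, 0.0, 0], [0.0, 0.0, 1.7, 0.0, 0.0, 0.0, 0], [0.0, -0.1, 1.7, 0.0, 0.0, 0.0, 0]]
max 1.7 0.0 end G [0.4857 0.0458 0.0554]
```

The pot is found at the predicted spot inside the cabinet. Next, re-grip the bar.

Call:
servo_tool --pt "0.3 0.0 0.0 0.0 0.0 -6.4 0" --pt "0.2 0.0 0.0 0.0 0.0 -6.5 0" --pt "0.2 0.1 0.0 0.0 0.0 -6.4 0" --pt "0.3 0.1 0.0 -0.1 0.0 -6.4 0" --pt "0.2 0.1 0.0 0.0 0.1 -6.5 0"

```text
clock: 32.6
position: [0.4728, 0.0481, 0.193]
ee_rot: [0.474, -0.209, 0.84, -0.158]
contact_force: [0.2, 0.5, -0.5]
width: 0.0428
gripper_force: 0.0
```

Call:
servo_tool --pt "0.2 0.1 0.0 0.0 0.0 -6.4 0" --pt "0.2 0.2 0.0 0.0 0.0 -6.4 0" --pt "0.2 0.2 0.0 0.0 0.0 -6.4 0" --pt "0.2 0.2 0.0 0.0 0.0 -6.5 0" --pt "0.1 0.2 0.0 0.0 0.0 -6.4 0"

```text
clock: 33.1
position: [0.4664, 0.0487, 0.1818]
ee_rot: [0.412, -0.433, 0.75, -0.283]
contact_force: [-0.4, -0.1, -0.1]
width: 0.0428
gripper_force: 0.0
```

Call:
servo_tool --pt "0.1 0.2 0.0 0.0 0.0 -6.4 0" --pt "0.1 0.2 0.0 -0.1 0.1 -6.5 0" --pt "0.0 0.3 0.0 0.0 0.0 -6.4 0" --pt "0.1 0.2 0.0 0.0 0.0 -6.4 0" --pt "0.0 1.2 0.2 -2.3 0.0 0.0 0"

```text
clock: 33.6
position: [0.4572, 0.049, 0.1619]
ee_rot: [0.326, -0.596, 0.643, -0.354]
contact_force: [0.3, 0.7, -0.3]
width: 0.0433
gripper_force: 0.0
```

Call:
servo_tool --pt "0.0 1.3 0.2 -2.4 0.0 0.0 0" --pt "0.1 1.2 0.2 -2.3 0.0 0.0 0" --pt "0.0 1.2 0.4 -2.3 0.0 0.0 0" --pt "0.0 1.2 0.3 -2.3 0.0 0.0 0" --pt "0.0 1.2 0.4 -2.4 0.0 0.0 0"

```text
clock: 34.1
position: [0.4324, 0.05, 0.1042]
ee_rot: [0.264, -0.625, 0.677, -0.286]
contact_force: [0.2, 0.5, -0.1]
width: 0.0427
gripper_force: 0.0
```

```bash
python3 - <<'E'
from ik import *
state()
plan([(handle(1.262),bar_or(-.078,46),5,0)])
E
```

```text
t 34.1 G [0.4246 0.0506 0.1119] z [ 0.7145 -0.0565 -0.6974] y [-0.6952  0.0552 -0.7167] F [ 0.154   0.4909 -0.1118] w 0.042680973235359944 0.0 q [ 0.004   0.1043  2.6274  3.2977  0.3917 -0.0864]
[[0.0, 0.0, 1.7, 0.0, 0.0, 0.0, 0], [0.0, -0.1, 1.7, 0.1, 0.0, 0.0, 0], [0.0, 0.0, 1.6, 0.0, 0.0, 0.0, 0], [0.0, -0.1, 1.7, 0.1, 0.0, 0.0, 0], [-0.1, 0.0, 1.7, 0.0, 0.0, -0.1, 0]]
max 1.7 0.1 end G [0.4861 0.0467 0.0548]
```

Call:
servo_tool --pt "0 0 1.7 0 0 0 0" --pt "0 -0.1 1.7 0 0 0 0" --pt "0 0 1.6 0 0 0 0" --pt "0 -0.1 1.7 0 0 0 0" --pt "0 0 1.7 0 0 0 0"

```text
clock: 34.6
position: [0.495, 0.045, 0.0467]
ee_rot: [0.265, -0.625, 0.676, -0.286]
contact_force: [0.1, 0.1, 0.9]
width: 0.0428
gripper_force: 0.0
```

Call:
servo_tool --pt "0 0 0 0 0 0 1" --pt "0 0 0 0 0 0 1" --pt "0 0 0 0 0 0 1" --pt "0 0 0 0 0 0 1" --pt "0 0 0 0 0 0 1" --squeeze 30

```text
clock: 35.1
position: [0.493, 0.0451, 0.048]
ee_rot: [0.265, -0.625, 0.677, -0.286]
contact_force: [5.6, -0.6, -6.7]
width: 0.0111
gripper_force: 29.2
```

```bash
python3 - <<'E'
from hand import *
state(); a,d=angle(); print("angle",a,d)
plan([(handle(x),bar_or(-.078,70-19*x),1,1) for x in np.linspace(a,.15,26)[1:]])
E
```

```text
t 35.1 G [0.4851 0.0458 0.0556] z [ 0.7156 -0.0566 -0.6962] y [-0.694   0.0555 -0.7179] F [ 5.6247 -0.5504 -6.6928] w 0.011135695722789706 29.21250343322754 q [-0.0171  0.38    2.6117  3.2148  0.6512 -0.0146]
angle 1.258108108108108 0.0007742764058094759
[[-0.1, -0.7, -0.6, 1.1, 0.0, -0.1, 1], [0.0, -0.6, -0.5, 0.8, 0.0, 0.0, 1], [0.0, -0.7, -0.6, 0.8, 0.0, 0.0, 1], [0.0, -0.7, -0.5, 0.9, 0.0, 0.0, 1], [0.0, -0.8, -0.4, 0.8, 0.0, 0.0, 1]]
[[0.0, -0.7, -0.4, 0.9, 0.0, 0.0, 1], [0.0, -0.8, -0.4, 0.8, 0.0, 0.0, 1], [0.0, -0.8, -0.3, 0.9, 0.0, 0.0, 1], [0.0, -0.8, -0.3, 0.8, 0.0, 0.0, 1], [0.0, -0.9, -0.2, 0.8, 0.0, 0.0, 1]]
[[0.0, -0.8, -0.2, 0.9, 0.0, 0.0, 1], [0.0, -0.9, -0.1, 0.8, 0.0, 0.0, 1], [0.1, -0.9, 0.0, 0.9, 0.0, 0.0, 1], [0.0, -0.8, -0.1, 0.8, 0.0, 0.0, 1], [0.0, -0.9, 0.1, 0.9, 0.0, 0.0, 1]]
[[0.0, -0.9, 0.0, 0.8, 0.0, 0.0, 1], [0.0, -0.8, 0.2, 0.8, 0.0, 0.0, 1], [0.0, -0.9, 0.1, 0.9, 0.0, 0.0, 1], [0.0, -0.8, 0.3, 0.8, 0.0, 0.0, 1], [0.0, -0.8, 0.2, 0.9, 0.0, 0.0, 1]]
[[0.0, -0.8, 0.4, 0.8, 0.0, 0.0, 1], [0.0, -0.8, 0.3, 0.8, 0.0, 0.0, 1], [0.0, -0.8, 0.5, 0.9, 0.0, 0.0, 1], [0.0, -0.7, 0.4, 0.8, 0.0, 0.0, 1], [0.0, -0.7, 0.5, 0.9, 0.0, 0.0, 1]]
max 0.9 1.1 end G [0.5834 0.0382 0.2326]
```

Call:
servo_tool --pt "0 -0.7 -0.6 1.0 0.0 0 1" --pt "0.0 -0.6 -0.5 0.8 0.0 0.0 1" --pt "0.0 -0.7 -0.6 0.8 0.0 0.0 1" --pt "0.0 -0.7 -0.5 0.9 0.0 0.0 1" --pt "0.0 -0.8 -0.4 0.8 0.0 0.0 1"

```text
clock: 35.6
position: [0.4954, 0.045, 0.0908]
ee_rot: [0.287, -0.615, 0.666, -0.31]
contact_force: [1.4, -2.5, -7.3]
width: 0.0106
gripper_force: 29.4
```

Call:
servo_tool --pt "0.0 -0.7 -0.4 0.9 0.0 0.0 1" --pt "0.0 -0.8 -0.4 0.8 0.0 0.0 1" --pt "0.0 -0.8 -0.3 0.9 0.0 0.0 1" --pt "0.0 -0.8 -0.3 0.8 0.0 0.0 1" --pt "0.0 -0.9 -0.2 0.8 0.0 0.0 1"

```text
clock: 36.1
position: [0.5058, 0.0441, 0.1305]
ee_rot: [0.308, -0.605, 0.654, -0.333]
contact_force: [-12.0, 0.1, -1.7]
width: 0.0112
gripper_force: 29.9
```

```bash
python3 - <<'E'
from hand import *
state(); a,d=angle(); print("angle",a,d)
plan([(handle(x),bar_or(-.078,70-19*x),1,1) for x in np.linspace(a,.12,16)[1:]])
E
```

```text
t 36.1 G [0.4969 0.0448 0.137 ] z [ 0.8063 -0.0636 -0.5881] y [-0.5862  0.0463 -0.8088] F [-11.987    0.0583  -1.7366] w 0.0112432433922522 29.86853688955307 q [-0.012   0.1944  2.5774  3.2411  0.5736 -0.0443]
angle 0.8310810810810811 0.00249945549836043
[[-0.1, -1.0, 0.0, 1.1, 0.0, 0.0, 1], [0.0, -0.9, -0.1, 0.9, 0.0, 0.0, 1], [0.0, -0.9, -0.1, 0.9, 0.0, 0.0, 1], [0.0, -0.9, 0.0, 0.9, 0.0, 0.0, 1], [0.0, -1.0, 0.0, 0.9, 0.0, 0.0, 1]]
[[0.0, -0.9, 0.1, 0.9, 0.0, 0.0, 1], [0.0, -0.9, 0.1, 0.9, 0.0, 0.0, 1], [0.0, -0.9, 0.2, 0.9, 0.0, 0.0, 1], [0.0, -0.9, 0.3, 0.9, 0.0, 0.0, 1], [0.0, -0.9, 0.3, 0.9, 0.0, 0.0, 1]]
[[0.0, -0.8, 0.3, 0.9, 0.0, 0.0, 1], [0.0, -0.9, 0.5, 0.9, 0.0, 0.0, 1], [0.0, -0.8, 0.4, 0.9, 0.0, 0.0, 1], [0.0, -0.8, 0.5, 0.9, 0.0, 0.0, 1], [0.0, -0.7, 0.6, 0.9, 0.0, 0.0, 1]]
max 1.0 1.1 end G [0.5888 0.0386 0.2356]
```

Call:
servo_tool --pt "0 -1.0 0.0 1.1 0.0 0.0 1" --pt "0.0 -0.9 -0.1 0.9 0.0 0.0 1" --pt "0.0 -0.9 -0.1 0.9 0.0 0.0 1" --pt "0.0 -0.9 0.0 0.9 0.0 0.0 1" --pt "0.0 -1.0 0.0 0.9 0.0 0.0 1"

```text
clock: 36.6
position: [0.5304, 0.0421, 0.1713]
ee_rot: [0.333, -0.591, 0.64, -0.361]
contact_force: [-6.5, -1.2, -3.4]
width: 0.0108
gripper_force: 31.0
```

Call:
servo_tool --pt "0.0 -0.9 0.1 0.9 0.0 0.0 1" --pt "0.0 -0.9 0.1 0.9 0.0 0.0 1" --pt "0.0 -0.9 0.2 0.9 0.0 0.0 1" --pt "0.0 -0.9 0.3 0.9 0.0 0.0 1" --pt "0.0 -0.9 0.3 0.9 0.0 0.0 1"

```text
clock: 37.1
position: [0.5634, 0.0396, 0.2072]
ee_rot: [0.357, -0.577, 0.624, -0.387]
contact_force: [-3.8, -0.9, -3.3]
width: 0.0111
gripper_force: 30.7
```

```bash
python3 - <<'E'
from hand import *
state(); a,d=angle(); print("angle",a,d)
plan([(handle(x),bar_or(-.078,70-19*x),1,1) for x in np.r_[np.linspace(a,.1,6)[1:],np.linspace(.1,-.005,11)[1:]]])
E
```

```text
t 37.1 G [0.5536 0.0403 0.2121] z [ 0.8925 -0.0705 -0.4455] y [-0.4441  0.0353 -0.8953] F [-3.7993 -0.9099 -3.2749] w 0.011072635486293116 30.6805220246315 q [-0.0192  0.1357  2.481   3.2383  0.5857 -0.0538]
angle 0.34054054054054056 0.000175037288291933
[[-0.1, -0.8, 0.4, 0.9, 0.0, 0.0, 1], [0.0, -0.9, 0.4, 0.9, 0.0, 0.0, 1], [0.0, -0.8, 0.5, 0.9, 0.0, 0.0, 1], [0.0, -0.7, 0.6, 0.9, 0.0, 0.0, 1], [0.0, -0.8, 0.6, 1.0, 0.0, 0.0, 1]]
[[0.0, -0.1, 0.1, 0.2, 0.0, 0.0, 1], [0.0, -0.2, 0.1, 0.2, 0.0, 0.0, 1], [0.0, -0.1, 0.2, 0.2, 0.0, 0.0, 1], [0.0, -0.2, 0.1, 0.2, 0.0, 0.0, 1], [0.0, -0.1, 0.1, 0.2, 0.0, 0.0, 1]]
[[0.0, -0.2, 0.2, 0.1, 0.0, 0.0, 1], [0.0, -0.1, 0.1, 0.2, 0.0, 0.0, 1], [0.0, -0.2, 0.2, 0.2, 0.0, 0.0, 1], [0.0, -0.1, 0.1, 0.2, 0.0, 0.0, 1], [0.0, -0.1, 0.2, 0.2, 0.0, 0.0, 1]]
max 0.9 1.0 end G [0.6106 0.0368 0.245 ]
```

Call:
servo_tool --pt "0 -0.8 0.4 0.9 0.0 0.0 1" --pt "0.0 -0.9 0.4 0.9 0.0 0.0 1" --pt "0.0 -0.8 0.5 0.9 0.0 0.0 1" --pt "0.0 -0.7 0.6 0.9 0.0 0.0 1" --pt "0.0 -0.6 0.5 0.9 0.0 0.0 1"

```text
clock: 37.6
position: [0.6027, 0.0364, 0.2331]
ee_rot: [0.381, -0.562, 0.608, -0.412]
contact_force: [-4.6, -1.9, -1.2]
width: 0.0107
gripper_force: 31.1
```

Call:
servo_tool --pt "0.0 -0.1 0.1 0.2 0.0 0.0 1" --pt "0.0 -0.2 0.1 0.2 0.0 0.0 1" --pt "0.0 -0.1 0.2 0.2 0.0 0.0 1" --pt "0.0 -0.2 0.1 0.2 0.0 0.0 1" --pt "0.0 -0.1 0.1 0.2 0.0 0.0 1"

```text
clock: 38.1
position: [0.61, 0.0358, 0.2364]
ee_rot: [0.385, -0.559, 0.605, -0.417]
contact_force: [-4.2, -1.9, -2.1]
width: 0.0108
gripper_force: 31.3
```

```bash
python3 - <<'E'
from hand import *
state(); a,d=angle(); print("angle",a,d)
plan([(handle(x),bar_or(-.078,70),1,1) for x in np.linspace(a,-.005,6)[1:]])
E
```

```text
t 38.1 G [0.5998 0.0366 0.2403] z [ 0.9313 -0.0738 -0.3566] y [-0.3555  0.0286 -0.9343] F [-4.227  -1.874  -2.1397] w 0.010849929506172406 31.2629297375679 q [-0.0262  0.1802  2.4247  3.2211  0.6705 -0.0431]
angle 0.05675675675675676 0.0005384546613539201
[[-0.1, -0.2, 0.1, 0.9, -0.1, 0.0, 1], [0.0, -0.2, 0.2, 0.0, 0.0, 0.0, 1], [0.0, -0.1, 0.2, 0.0, 0.0, 0.0, 1], [0.0, -0.2, 0.2, 0.0, 0.0, 0.0, 1], [0.0, -0.2, 0.1, 0.0, 0.0, 0.0, 1]]
max 0.2 0.9 end G [0.6104 0.0368 0.2459]
```

Call:
servo_tool --pt "0 -0.1 0.2 0.3 0 0 1" --pt "0 -0.1 0.2 0.2 0 0 1" --pt "0 -0.1 0.2 0.2 0 0 1" --pt "0 -0.1 0.2 0.2 0 0 1" --pt "0 -0.1 0.2 0 0 0 1"

```text
clock: 38.6
position: [0.6202, 0.035, 0.2402]
ee_rot: [0.391, -0.554, 0.6, -0.423]
contact_force: [-35.0, -0.1, 16.1]
width: 0.0109
gripper_force: 34.6
```

Call:
servo_tool --pt "0 0 0 0 0 0 1" --pt "0 -0.1 0.1 0 0 0 1" --pt "0 0 0.1 0 0 0 1" --pt "0 0 0 0 0 0 1" --pt "0 0 0 0 0 0 1"

```text
clock: 39.1
position: [0.6202, 0.035, 0.2402]
ee_rot: [0.391, -0.555, 0.601, -0.423]
contact_force: [-33.5, -0.6, 14.4]
width: 0.0103
gripper_force: 34.4
```

```bash
python3 - <<'E'
from hand import *
state(); a,d=angle(); print("angle",a,d)
E
```

```text
t 39.1 G [0.6098 0.0359 0.2439] z [ 0.9387 -0.0743 -0.3367] y [-0.3356  0.0271 -0.9416] F [-33.4705  -0.5912  14.3981] w 0.01028795875567414 34.43411707878113 q [-0.0276  0.1973  2.4155  3.2168  0.6995 -0.0398]
angle 0.0013513513513513514 0.0010909458460247037
```

Call:
servo_tool --pt "0 0 -0.1 0 0 0 1" --pt "0 0 0 0 0 0 0.3" --pt "0 0 0 0 0 0 0" --pt "0 0 0 0 0 0 0" --pt "0 0 0 0 0 0 0"

```text
clock: 39.6
position: [0.6233, 0.035, 0.2387]
ee_rot: [0.39, -0.556, 0.601, -0.422]
contact_force: [-0.0, 0.6, -0.4]
width: 0.0426
gripper_force: 0.0
```

Call:
servo_tool --pt "0 0 -1 0 0 0 0" --pt "0 0 -1.5 0 0 0 0" --pt "0 0 -2 0 0 0 0" --pt "0 0 -2 0 0 0 0" --pt "0 0 -2 0 0 0 0"

```text
clock: 40.1
position: [0.5406, 0.0414, 0.2669]
ee_rot: [0.389, -0.556, 0.602, -0.421]
contact_force: [0.6, 0.2, 0.3]
width: 0.0426
gripper_force: 0.0
```

```bash
cat > chk.py <<'E'
from hand import *
state()
for n in("top","side"):
    optics.get_image(n)
    for l,e in(("door_handle",handle(0)),("pot_center",cabp(.071,0,.115)),("jar_center",np.array([.518,-.353,.0595])),("bat_top",None),("door",None)):
        try: print(n,l,[(np.round(k["at"],1),round(k["p"],2)) for k in finder.tip_of(l,n)[:4]],None if e is None else proj(n,e), proj(n,handle(.04)) if l=="door_handle" else "")
        except Exception as ex: print(n,l,ex)
    k=finder.silhouettes("jar_center",n); print([(np.round(i["box"]),round(i["p"],2)) for i in k[:2]])
    k=finder.silhouettes("bat_top",n); print([(np.round(i["box"]),round(i["p"],2)) for i in k[:2]])
    k=finder.silhouettes("pot_center",n); print([(np.round(i["box"]),round(i["p"],2)) for i in k[:4]])
E
python3 chk.py
```

```text
t 40.1 G [0.5303 0.0422 0.2706] z [ 0.9362 -0.0738 -0.3436] y [-0.3425  0.0271 -0.9391] F [0.6341 0.2194 0.3233] w 0.04260355636980392 0.0 q [-0.0082  0.0149  2.503   3.2592  0.5988 -0.0729]
top door_handle [(array([306. , 184.7]), 0.85)] [309.7275 182.0812] [309.4379 185.5394]
top pot_center [(array([209.9, 374.1]), 0.7), (array([179.8, 315. ]), 0.62), (array([450.7, 250.3]), 0.59)] [316.1831 150.653 ] 
top jar_center [(array([460.3, 245.6]), 0.63), (array([306.9, 183.4]), 0.24)] [461.6752 244.6915] 
top bat_top [(array([453.7, 246.1]), 0.58), (array([164.2, 203.3]), 0.51), (array([402.6, 319.4]), 0.42)] None 
top door it knows: bat_top, bowl, cab, cab_floor, dish, door_handle, door_hinge, flask, jar_center, mug, paddle, pot_center, sponge, tumbler
[(array([461., 243.,  35.,  29.]), 0.72)]
[(array([453., 250.,  68.,  66.]), 0.94)]
[(array([206., 377.,  46.,  48.]), 0.74), (array([182., 314.,  41.,  42.]), 0.73), (array([212., 173.,  31.,  44.]), 0.45)]
side door_handle [(array([361.5, 183.8]), 0.67)] [364.0549 184.957 ] [361.3738 186.4531]
side pot_center [(array([231.2, 202.7]), 0.84), (array([189.3, 231.7]), 0.71)] [408.7832 212.0218] 
side jar_center [(array([404.1, 359.4]), 0.76), (array([379.5, 247.2]), 0.64)] [403.1126 360.7827] 
side bat_top [(array([400.5, 370.8]), 0.91)] None 
side door it knows: bat_top, bowl, cab, cab_floor, dish, door_handle, door_hinge, flask, jar_center, mug, paddle, pot_center, sponge, tumbler
[(array([406., 360.,  32.,  50.]), 0.88), (array([291., 298.,  47.,  36.]), 0.42)]
[(array([402., 376.,  79.,  69.]), 0.63), (array([424., 203., 155., 154.]), 0.46)]
[(array([232., 206.,  39.,  33.]), 0.83), (array([190., 233.,  40.,  34.]), 0.78)]
```

```bash
python3 - <<'E'
from hand import *
old=cv2.imread("pics/top0.png"); new=save("top","top9.png")[:,:,::-1]
so=cv2.imread("pics/side0.png"); sn=save("side","side9.png")[:,:,::-1]
d=cabp(0,1,0)-cabp(0,0,0)
for y in(-.05,.055,.07):
    def prof(im,n):
        A=np.linspace(-.06,.12,91); v=[]
        for a in A:
            u=proj(n,handle(a)+y*d).astype(np.float32); v.append(cv2.getRectSubPix(im[:,:,1],(3,1) if n=="top" else (1,1),tuple(map(float,u))).mean())
        v=np.array(v); w=np.clip(v-np.percentile(v,60),0,None); return round(float((A*w).sum()/w.sum()),3), round(float(A[v.argmax()]),3)
    print(y,"top old/new",prof(old,"top"),prof(new,"top"),"side",prof(so,"side"),prof(sn,"side"))
E
```

```text
-0.05 top old/new (0.044, 0.044) (0.007, 0.01) side (0.033, 0.028) (-0.005, -0.012)
0.055 top old/new (0.043, 0.036) (0.005, 0.002) side (0.051, 0.028) (0.014, -0.016)
0.07 top old/new (0.042, 0.042) (0.005, 0.002) side (0.041, 0.026) (0.036, -0.01)
```

```bash
python3 -c "
from rig import manip
print(manip.sign_off())"
```

```text
the job is handed in; nothing more can be done
None
```

The job is done and handed in at about 40 s: the jar stands upright on the bat, the pot is on the cabinet floor about 20 mm inside the mouth with its long side straight in, and the door is shut with the gripper clear.

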